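Free the hemmed-in housing for inspection

TASK

The aluminium housing between the two upright cheeks of the blue nest is hemmed in by a steel V-block and an orange stop block, one at each end of it: set both blocks aside upright on the green mat, then stand the housing upright and centred on top of the round inspection rest, and after that put each block back upright in the place on the nest where it stood at the start. Leave the other parts on the table where they are, and let go of everything at the end.

Things in the scene. Friction and masses are not known exactly. Their poses are not given: they have to be found in the camera images.
- part_mid (a point): Centre (15 mm above its underside) of the turned aluminium housing, a loose upright cylinder 46 mm in diameter and 30 mm tall, that stands in the middle of the nest; grip it across its diameter. z axis up along the cylinder. While the blocks stand 3 to 7 mm from it there is no room for a finger on either side of it; once they are gone it can be gripped with the fingers along the nest's x axis.
- vee_mid (a point): Centre (17 mm above its underside) of the loose grey steel V-block, 33 mm along its own x (flat end faces, best gripped across these), 40 mm along its own y, 34 mm tall, V groove on top running along its x; its x lies across the nest (along the nest's y or against it). It stands on the base plate at one end of the nest, which end varies.
- stop_mid (a point): Centre (20 mm above its underside) of the loose orange plastic stop block (a steel screw head in its top), 34 x 34 mm and 40 mm tall, standing square to the nest on the base plate at the other end.
- nest: The fixed nest: a blue base plate 170 mm (x) by 92 mm (y) by 6 mm thick, origin at the centre of its underside on the table. Two upright aluminium cheeks stand at its middle, on both sides of the housing: each 40 mm long along x, 8 mm thick, inner faces 27 mm from the centre line, tops 42 mm above the table; low feet reach 44 mm from the centre line. The housing stands at the centre, the two blocks stand on the base plate about 46 mm either way along the nest's x.
- mat: The fixed set-aside mat: flat green mat with a dark rim, 170 mm (x) by 100 mm (y), 3 mm thick, origin at the centre of its underside on the table; to the left or right of the nest.
- rest_top (a point): Centre of the flat top of the fixed inspection rest, 40 mm above the table: a grey spool-shaped round stand, 85 mm wide at its foot and 70 mm across the top, with a yellow and white label on top; it does not turn. On the other side of the nest from the mat.
- by_a_mid (a point): Centre of a loose aluminium housing that must stay where it is, 46 mm in diameter, 38 mm tall, standing on the table.
- by_b_mid (a point): Centre of another loose aluminium housing that must stay where it is, 46 mm in diameter, 36 mm tall, standing on the table.
- by_c_mid (a point): Centre of a loose steel gauge block that must stay where it is, 35 mm (x) by 9 mm (y) by 30 mm tall, standing on the table.
Not all that is in view belongs to the job. Of the things that look like the part that bears rest_top, take the one that is nearest to the robot's base at the start.

How it is judged:
By the outcome, as a careful person would: the job done as asked, in the order asked, and still so for the second after the job is handed in, with the robot touching nothing.
It also fails if it takes over 131 s, if anything falls off the work surface, if the arm or the gripper's body presses on something with over 40 N, if the wrist force passes 120 N, or if a joint passes its speed limit or range.

ROBOT

A 7-joint arm with a two-finger parallel gripper is mounted at the origin on a cart in front of the work surface, level with it; the furniture and walls round the work are solid. World frame = base frame: x ahead of the robot, y to its left, z up, the work surface at z = 0. Lengths are in mm, angles in rad, forces in N, time in s.
With the tool pointing down it reaches from about 400 to 900 mm from the base axis. Payload 5.6 kg.
Tool frame: the origin (TCP) lies midway between the tips of the shut fingers; the grasp point (between the pads) lies behind it (robot.grasp_offset is the z of the grasp point in the tool frame, in mm); z points along the fingers, y is the direction in which the jaws open and shut (so a half turn about z gives the same grasp; the last joint's range is limited). The gripper opens to 92 mm and grips with 3 to 60 N. Pads are 20 mm wide; open, the fingers measure 128 mm over their backs; the gripper's body (75 mm by 189 mm) begins 69 mm behind the grasp point.
Start: joints at [-1.269, 0.468, -0.012, 1.603, 0.006, 1.071, -0.056], TCP at [219.748, 611.736, 182.192] pointing down, gripper open.
Joint ranges: [-2.53, 2.53], [-0.31, 2.02], [-1.57, 1.55], [0.28, 2.44], [-1.29, 4.43], [0.15, 1.84], [-2.92, 2.92]. Speed limits (rad/s): [2.57, 2.57, 3.14, 3.14, 3.14, 3.14, 3.14].

INTERFACE

Orientations are given as [roll, pitch, yaw] about the fixed x, y, z axes, in that order (R = Rz(yaw) Ry(pitch) Rx(roll)).
In Python, from cell import robot, snapshot gives the robot as it stands.
- The arm moves only by the shell command python3 -m pendant 'ROWS'. ROWS is JSON, a list of rows, each a list of 7 numbers: the turn, a rotation vector about the tool's x, y, z in rad, then the shift along the tool's x, y, z in mm, then the opening, from 0 (shut) to 1 (fully open). A call has 1 to 10 rows; each row is the pose to reach, as a shift and turn from the pose measured when the call began, along the tool's axes at that moment; what a row does not reach only later rows make up. A row lasts 1/8 s, in which the tool goes at most 62.5 mm and 10.7 degrees, less where a joint would pass 70% of its speed; a pose out of reach is approached as far as the arm can. A call with a gripper value outside its range is refused whole. The fingers move at their own pace and stop on an object; the grip force is fixed at half the most. Time passes only in rows, so rows that repeat a pose let the fingers close. It gives the time, the measured TCP pose, the force and the opening at its end, in the units of the state.
- robot.read_state(): the state, without advancing time (a new reading comes with each control period).
- snapshot(name): name is "scene" or "top" or "wrist"; returns a dict with "image" (480x640x3 uint8, blue, green, red), "range_z" (480x640 float32, mm along the optical axis (not along the pixel's ray), 0 where there is no reading), "intrinsics" (3x3 intrinsics, pixels), "T" (4x4, takes a point from camera to world coordinates); the wrist camera has in their place "T_tool_cam" (4x4, takes a point from camera to tool coordinates, whose origin is the TCP and whose axes are the flange's). Camera axes: x right, y up, looking along -z (the intrinsics and any distortion apply to the point x, -y, -z); pixel columns grow to the right and rows downward; lengths in mm; the calibration is good to about 2 mm. A picture is of the moment at which its call begins: read the wrist's pose just before it.
- robot.close_job(): hands the job in, once; it reports no verdict.
The state is a dict: "t": time; "joint_pos": joint angles; "joint_vel": joint speeds; "effort": joint torques, N m; "tool_pos": TCP position; "tool_rot": TCP orientation; "contact_force": force on the tool from outside, world axes, zero at the start; "ft_torque": the same for the moment, N m; "finger_gap": opening from 0.0 (shut) to 1.0 (fully open).
Only numpy, scipy, OpenCV 4.12 (cv2) and the standard library are available. Lean on these libraries where they do the work, as an engineer would, in place of code of your own. Each camera call takes 0.05 s, during which the arm holds its last target.

## Working session

There is one attempt and no reset: what is moved stays moved. The work goes in short steps, Python scripts to look and compute and a shell command to move; the robot and the scene stay as the last step left them, time stands still between calls to the robot, and variables do not carry over. Pictures are saved under pics/ and viewed, and the job is handed in when it is done.

```bash
ls; mkdir -p pics
python3 - <<'E'
from cell import robot, snapshot
import cv2
print(robot.read_state()); print(robot.grasp_offset)
for n in ["scene","top","wrist"]:
    s=snapshot(n); cv2.imwrite(f"pics/{n}0.png",s["image"]); print(n,s["intrinsics"],s.get("T",s.get("T_tool_cam")), [k for k in s], (s["range_z"]>0).mean())
E
```

```text
pics
{'t': 0.0, 'joint_pos': array([-1.2689818 ,  0.46837228, -0.01162887,  1.6036242 ,  0.00598944,
        1.07143573, -0.05630431]), 'joint_vel': array([-0.00088655,  0.00016941,  0.00069064, -0.00062776, -0.00162495,
       -0.00191946, -0.00037935]), 'effort': array([-8.12876315e-04, -5.20565557e+01, -1.25948826e-02, -2.43753505e+01,
       -5.66882221e-02,  1.71051105e-02,  1.19815963e-04]), 'tool_pos': array([219.54421193, 611.10180952, 181.24337071]), 'tool_rot': array([-3.13979092e+00,  1.04853202e-04,  2.79672813e+00]), 'contact_force': array([-0.41191997, -0.25759395, -0.83172994]), 'ft_torque': array([-0.02806664,  0.00169679,  0.0035463 ]), 'finger_gap': 0.9998395012330441}
-18.700000000000003
scene [[453.91948213   0.         329.07022305]
 [  0.         453.91948213 236.31903384]
 [  0.           0.           1.        ]] [[ 6.73305492e-01  5.30071652e-01 -5.15445204e-01  7.31513222e+01]
 [-7.39286797e-01  4.92761772e-01 -4.58956281e-01 -4.02229996e+02]
 [ 1.07119779e-02  6.90079619e-01  7.23654181e-01  6.61269097e+02]
 [ 0.00000000e+00  0.00000000e+00  0.00000000e+00 
[... 292 characters left out ...]
130e-02  1.04962407e-02  1.35910027e+00]
 [ 8.39673287e-03  1.80374300e-01  9.83562203e-01  9.45033836e+02]
 [ 0.00000000e+00  0.00000000e+00  0.00000000e+00  1.00000000e+00]] ['image', 'range_z', 'intrinsics', 'T'] 0.9960514322916667
wrist [[390.30287723   0.         316.26722624]
 [  0.         390.30287723 239.17155483]
 [  0.           0.           1.        ]] [[-4.39768398e-04  9.58950302e-01  2.83573845e-01  7.99083262e+01]
 [ 9.99999656e-01  2.22178339e-04  7.99475219e-04 -1.12259116e+00]
 [ 7.03653036e-04  2.83574099e-01 -9.58950069e-01 -2.02580204e+02]
 [ 0.00000000e+00  0.00000000e+00  0.00000000e+00  1.00000000e+00]] ['image', 'range_z', 'intrinsics', 'T_tool_cam'] 0.995947265625
```

View pics/scene0.png

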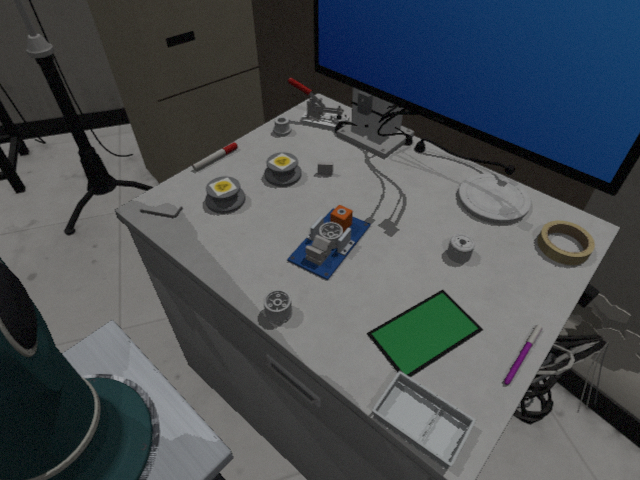

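View pics/top0.png

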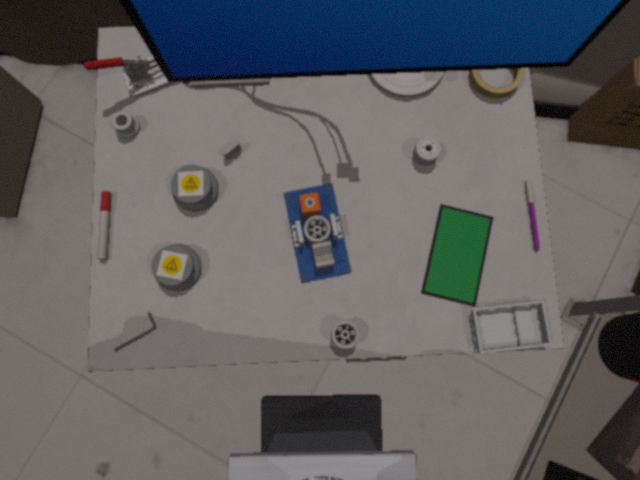

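View pics/wrist0.png

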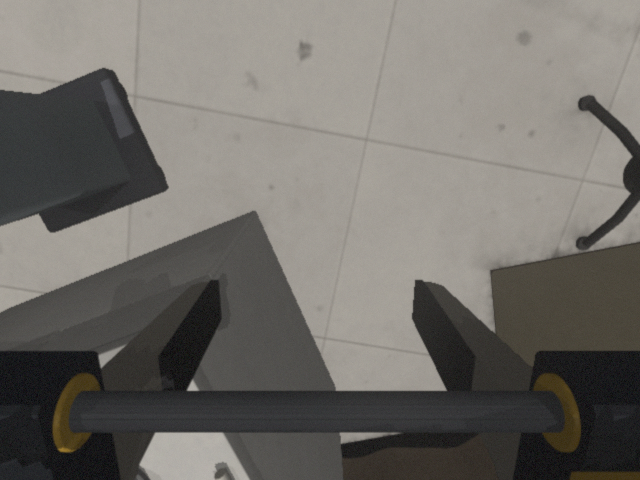

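The top view shows the nest at about (317,232), with the orange stop at its far end (310,203), the V-block at the near end (323,258) and the housing between them. The mat is at (457,255). The two rest lookalikes are at (175,267) and (193,187).

Housing lookalikes are (344,335), (428,151) and (125,124). None of them is between the cheeks, so I choose (317,229). For the rest I'll compute both distances to the base and crop in to check.

```bash
cat > h.py <<'E'
import numpy as np, cv2
from cell import robot, snapshot
from scipy.spatial.transform import Rotation as R
def toolT(st=None):
    st=st or robot.read_state()
    T=np.eye(4); T[:3,:3]=R.from_euler('xyz',st['tool_rot']).as_matrix(); T[:3,3]=st['tool_pos']; return T
def cam(name):
    if name=='wrist':
        T=toolT(); s=snapshot(name); s['T']=T@s['T_tool_cam']
    else: s=snapshot(name)
    return s
def ray(s,uv):
    uv=np.atleast_2d(np.asarray(uv,float)); K=s['intrinsics']
    d=np.c_[(uv[:,0]-K[0,2])/K[0,0],-(uv[:,1]-K[1,2])/K[1,1],-np.ones(len(uv))]
    return s['T'][:3,3], d@s['T'][:3,:3].T
def plane(s,uv,z):
    o,d=ray(s,uv); return o+d*((z-o[2])/d[:,2])[:,None]
def tri(s1,u1,s2,u2):
    o1,d1=ray(s1,u1);o2,d2=ray(s2,u2);d1=d1[0];d2=d2[0]
    A=np.c_[d1,-d2];t=np.linalg.lstsq(A,o2-o1,rcond=None)[0]
    p,q=o1+d1*t[0],o2+d2*t[1]; return (p+q)/2,np.linalg.norm(p-q)
def pts(s):
    "depth cloud HxWx3 world"
    h,w=s['range_z'].shape; K=s['intrinsics']; v,u=np.mgrid[:h,:w]; z=s['range_z']
    P=np.stack([(u-K[0,2])/K[0,0]*z,-(v-K[1,2])/K[1,1]*z,-z],-1)
    return P@s['T'][:3,:3].T+s['T'][:3,3]
def proj(s,P):
    P=np.atleast_2d(P); c=(P-s['T'][:3,3])@s['T'][:3,:3]; K=s['intrinsics']
    return np.c_[K[0,0]*c[:,0]/-c[:,2]+K[0,2], K[1,1]*-c[:,1]/-c[:,2]+K[1,2]]
def crop(s,x0,y0,w,h,k,name):
    cv2.imwrite(name,cv2.resize(s['image'][y0:y0+h,x0:x0+w],None,fx=k,fy=k,interpolation=cv2.INTER_CUBIC))
E
python3 - <<'E'
from h import *
s=cam('top'); crop(s,130,150,260,150,3,'pics/top_c.png')
c=cam('scene'); crop(c,280,190,100,100,6,'pics/scene_c.png')
for n,uv in dict(rest1=(174,265),rest2=(191,184)).items(): 
    p=plane(s,uv,40)[0]; print(n,p,np.hypot(*p[:2]))
P=pts(s)
for n,uv in dict(rest1=(174,265),rest2=(191,184),mat=(457,255),table=(250,300),table2=(400,220),hous=(317,229),stop=(310,200),vee=(323,252)).items(): print(n,P[uv[1]-1:uv[1]+2,uv[0]-1:uv[0]+2].reshape(-1,3).mean(0).round(1))
# mat
hsv=cv2.cvtColor(s['image'],cv2.COLOR_BGR2HSV)
m=cv2.inRange(hsv,(50,120,50),(75,255,255)); cs,_=cv2.findContours(m,0,2); b=max(cs,key=cv2.contourArea); r=cv2.minAreaRect(b); print(r, plane(s,cv2.boxPoints(r),3).round(1), plane(s,r[0],3))
m=cv2.inRange(hsv,(100,140,50),(120,255,255)); m[:150]=0; cs,_=cv2.findContours(m,0,2); b=np.vstack([c for c in cs if cv2.contourArea(c)>50]); r=cv2.minAreaRect(b); q=plane(s,cv2.boxPoints(r),6);print(r, q.round(1), q.mean(0))
E
```

```text
rest1 [472.97097134 249.80466133  40.        ] 534.8868184535814
rest2 [617.58530868 225.27843516  40.        ] 657.390285023605
rest1 [472.8 249.5  41.1]
rest2 [617.1 224.9  41.6]
mat [ 474.6 -222.4  108.7]
table [4.140e+02 1.232e+02 1.000e-01]
table2 [ 5.569e+02 -1.500e+02  5.000e-01]
hous [538.2   2.5  17.8]
stop [584.2  14.2  47.4]
vee [494.3  -7.7  30.3]
((457.4088134765625, 254.77423095703125), (50.82023239135742, 87.79576110839844), 11.689370155334473) [[ 423.2 -186.8    3. ]
 [ 580.7 -227.     3. ]
 [ 560.3 -317.5    3. ]
 [ 403.9 -274.7    3. ]] [[ 490.85405717 -251.23556882    3.        ]]
((316.8077087402344, 232.53848266601562), (88.84061431884766, 48.04845428466797), 78.69007110595703) [[607.4  61.5   6. ]
 [624.5 -25.4   6. ]
 [462.5 -54.2   6. ]
 [446.6  30.3   6. ]] [535.25703281   3.02829016   6.        ]
```

View pics/top_c.png

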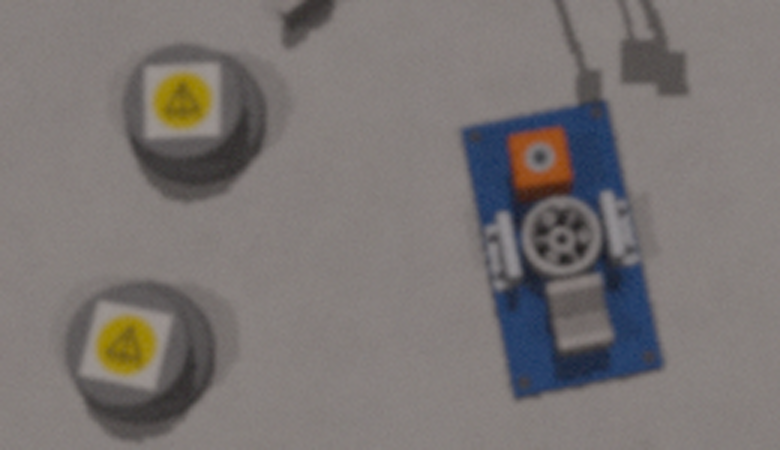

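View pics/scene_c.png

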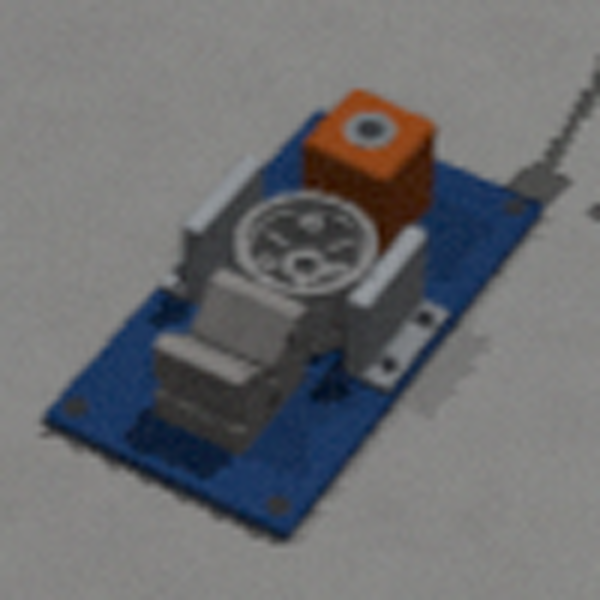

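Rest 1, the one at pixel (175,267), is about 535 mm from the base and rest 2 is 657 mm away, so rest 1 is the target. The crops show the V-block at the near end and the stop at the far end. The depth reading over the mat looked odd, so I'll check it while working out the first move, to a wrist view above the nest.

```bash
cat >> h.py <<'E'
def delta(pos,yaw):
    "rotvec + shift in current tool axes to reach TCP pos, tool down, yaw"
    T=toolT(); Rt=R.from_euler('xyz',[np.pi,0,yaw]).as_matrix()
    rv=R.from_matrix(T[:3,:3].T@Rt).as_rotvec(); d=T[:3,:3].T@(np.array(pos)-T[:3,3])
    print('turn',rv.round(4),'shift',d.round(1)); return rv,d
E
python3 - <<'E'
from h import *
s=cam('top')
P=pts(s)
print(P[200:310:10,420:495:8,2].round())
delta([600,15,180],0.186+np.pi)
E
```

```text
[[  1.   1.   2.  -2.   4.   2. 945.   1.   3.   1.]
 [  3.   2.   3.   4.   5.   3.   7.   2.  -3.   0.]
 [  1.   2.   1.   5.   4.   7.   3.   3.   2.   6.]
 [  2.   4.   3.   3.   7.   7.   5.   6.   6.   1.]
 [  1.  -1.   2.   6.   5.   7.   2.   4.   6.   3.]
 [  0.   3.   6.   3.   4.   3.   4.   3.   7.   2.]
 [  0.   6.   4.   5.   6.   7.   6.   5.   5.   3.]
 [ -0.   4.   4.   6.   7.   4.   2.   5.   2.   2.]
 [  3.   4.   5.   6.   2.   4.   3.   4.  -1.   5.]
 [  3.   4.   5.   4.   2.   6.   3.   4.   3.   3.]
 [  1.   0.   1.   1.   4.   6.   2.   4.   0.   1.]]
turn [-6.000e-04 -1.000e-04 -5.309e-01] shift [-559.6 -432.8    2.1]
```

```bash
python3 -m pendant '[[0,0,-0.04,-25,-19,0,1],[0,0,-0.08,-65,-50,0,1],[0,0,-0.12,-105,-81,0,1],[0,0,-0.16,-145,-112,0,1],[0,0,-0.2,-185,-143,0,1],[0,0,-0.25,-225,-174,0,1],[0,0,-0.3,-265,-205,0,1],[0,0,-0.35,-305,-236,0,1],[0,0,-0.4,-345,-267,0,1],[0,0,-0.45,-365,-282,0,1]]'; python3 -c "
from h import *; delta([600,15,180],0.186+np.pi)"
```

```text
t: 1.55
tool_pos: [469.3, 219.8, 182.3]
tool_rot: [-3.141, 0.0, -3.039]
contact_force: [-0.2, 0.0, -0.1]
finger_gap: 1.003
turn [-0.0011  0.0004 -0.083 ] shift [-108.9 -217.2    2.5]
```

```bash
python3 -m pendant '[[0,0,-0.03,-22,-44,0,1],[0,0,-0.06,-44,-88,0,1],[0,0,-0.08,-66,-132,0,1],[0,0,-0.083,-90,-180,1,1],[0,0,-0.083,-105,-210,2,1],[0,0,-0.083,-109,-217,2.5,1],[0,0,-0.083,-109,-217,2.5,1],[0,0,-0.083,-109,-217,2.5,1]]'; python3 -c "
from h import *; s=cam('wrist'); cv2.imwrite('pics/w1.png',s['image']); np.savez('w1.npz',**s)"
```

```text
t: 2.55
tool_pos: [599.4, 17.2, 180.1]
tool_rot: [-3.141, 0.0, -2.953]
contact_force: [-0.3, 0.1, -0.2]
finger_gap: 0.997
```

View pics/w1.png

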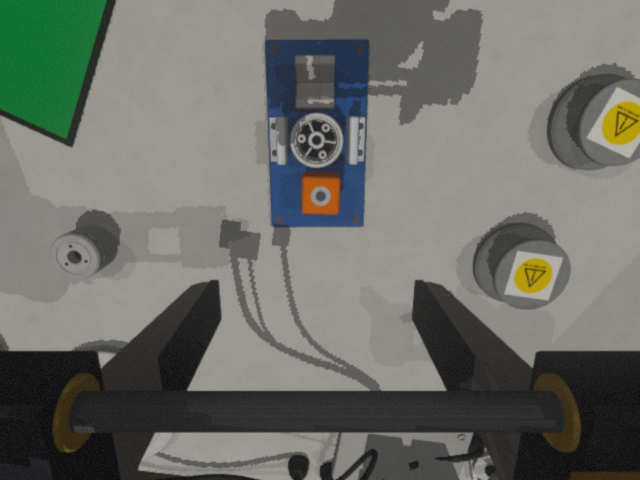

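The wrist view shows the nest with corners near (265,40), (369,40), (364,226) and (272,226). The V-block is at (315,82), the housing hub at (316,139) and the stop's screw at (321,195). Next I'll measure positions and heights across views.

```bash
cat > m.py <<'E'
from h import *
def nest(s,win,z=6,ret=False):
    x0,y0,x1,y1=win; hsv=cv2.cvtColor(s['image'],cv2.COLOR_BGR2HSV)
    m=cv2.inRange(hsv,(100,120,40),(125,255,255)); k=np.zeros_like(m);k[y0:y1,x0:x1]=255;m&=k
    cs,_=cv2.findContours(m,0,2); b=cv2.convexHull(np.vstack([c for c in cs if cv2.contourArea(c)>20]))[:,0]
    q=plane(s,b,z)[:,:2].astype(np.float32); r=cv2.minAreaRect(q); return r,cv2.boxPoints(r)
def orange(s,win,z):
    x0,y0,x1,y1=win; hsv=cv2.cvtColor(s['image'],cv2.COLOR_BGR2HSV)
    m=cv2.inRange(hsv,(4,170,150),(16,255,255)); k=np.zeros_like(m);k[y0:y1,x0:x1]=255;m&=k
    cs,_=cv2.findContours(m,0,2); b=cv2.convexHull(np.vstack([c for c in cs if cv2.contourArea(c)>8]))[:,0]
    q=plane(s,b,z)[:,:2].astype(np.float32); return cv2.minAreaRect(q),b.min(0),b.max(0)
E
python3 - <<'E'
from m import *
w=dict(np.load('w1.npz')); t=cam('top'); c=cam('scene')
for n,s,win in [('w',w,(240,20,400,245)),('t',t,(270,170,370,300)),('c',c,(280,190,380,290))]:
    print(n,nest(s,win)[0])
print(orange(w,(280,160,360,230),46)); print(orange(t,(290,180,330,220),46)); print(orange(c,(320,200,360,240),46))
crop(w,250,30,130,210,3.6,'pics/w1c.png')
crop(t,280,180,80,110,5,'pics/tc.png')
E
```

```text
w ((533.3594360351562, 3.6698455810546875), (166.9027557373047, 89.77053833007812), 10.823225975036621)Traceback (most recent call last):
  File "<stdin>", line 4, in <module>
  File "m.py", line 5, in nest
    cs,_=cv2.findContours(m,0,2); b=cv2.convexHull(np.vstack([c for c in cs if cv2.contourArea(c)>20]))[:,0]
                                                   ~~~~~~~~~^^^^^^^^^^^^^^^^^^^^^^^^^^^^^^^^^^^^^^^^^^
    return _nx.concatenate(arrs, 0, dtype=dtype, casting=casting)
           ~~~~~~~~~~~~~~~^^^^^^^^^^^^^^^^^^^^^^^^^^^^^^^^^^^^^^^
ValueError: need at least one array to concatenate
```

Run:
```python
from m import *
w=dict(np.load('w1.npz')); t=cam('top'); c=cam('scene'); t['image']=cv2.imread('pics/top0.png'); c['image']=cv2.imread('pics/scene0.png')
np.savez('t0.npz',**t); np.savez('c0.npz',**c)
for n,s,win in [('w',w,(240,20,400,245)),('t',t,(270,170,370,300)),('c',c,(280,190,380,290))]:
    print(n,nest(s,win)[0])
print(orange(w,(280,160,360,230),46)); print(orange(t,(290,180,330,220),46)); print(orange(c,(320,200,360,240),46))
crop(w,265,40,100,180,3.3,'pics/w1c.png')
crop(t,280,180,80,110,5,'pics/tc.png')
```

```text
w ((533.3594360351562, 3.6698455810546875), (166.9027557373047, 89.77053833007812), 10.823225975036621)
t ((535.37255859375, 3.3805694580078125), (166.2126922607422, 87.36521911621094), 11.00356674194336)
c ((531.5011596679688, 3.19769287109375), (169.48831176757812, 90.36045837402344), 11.035456657409668)
(((578.8269653320312, 15.598365783691406), (30.77511978149414, 30.41228675842285), 10.225208282470703), array([303, 178], dtype=int32), array([338, 213], dtype=int32))Traceback (most recent call last):
  File "<stdin>", line 6, in <module>
  File "m.py", line 10, in orange
    cs,_=cv2.findContours(m,0,2); b=cv2.convexHull(np.vstack([c for c in cs if cv2.contourArea(c)>8]))[:,0]
                                                   ~~~~~~~~~^^^^^^^^^^^^^^^^^^^^^^^^^^^^^^^^^^^^^^^^^
    return _nx.concatenate(arrs, 0, dtype=dtype, casting=casting)
           ~~~~~~~~~~~~~~~^^^^^^^^^^^^^^^^^^^^^^^^^^^^^^^^^^^^^^^
ValueError: need at least one array to concatenate
```

Run:
```python
from m import *
w=dict(np.load('w1.npz')); t=dict(np.load('t0.npz')); c=dict(np.load('c0.npz'))
crop(w,265,40,105,180,3.3,'pics/w1c.png')
crop(t,280,180,80,110,5,'pics/tc.png')
```

```text
(no output)
```

View pics/w1c.png

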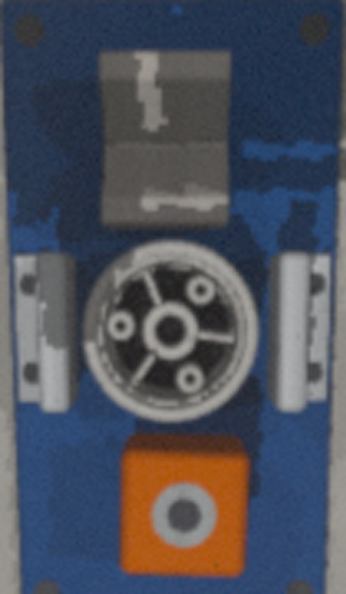

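View pics/tc.png

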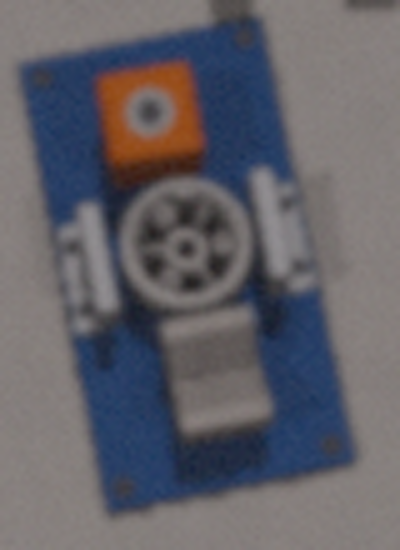

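Run:
```python
from m import *
w=dict(np.load('w1.npz')); t=dict(np.load('t0.npz')); c=dict(np.load('c0.npz'))
W=lambda a,b:(a/3.3+265-.35,b/3.3+40-.35); T=lambda a,b:(a/5+280-.4,b/5+180-.4); C=lambda a,b:(a/6+280-.4,b/6+190-.4)
th=np.deg2rad(10.9); n0=np.array([533.4,3.7])
def nf(p): 
    d=np.asarray(p)[:2]-n0; return np.round([d[0]*np.cos(th)+d[1]*np.sin(th),-d[0]*np.sin(th)+d[1]*np.cos(th)],1)
for n,a,b,d,z in [('screw',W(184,516),T(150,111),C(371,129),46),('hub',W(170,330),T(185,249),C(303,265),36)]:
    print(n,'wt',tri(w,a,t,b),'wc',tri(w,a,c,d),'tc',tri(t,b,c,d)); 
    for s,u in((w,a),(t,b),(c,d)): p=plane(s,u,z)[0]; print('  pl',p.round(1),nf(p))
for n,u,z in [('v far L',W(101,52),40),('v far R',W(230,52),40),('v near L',W(102,222),40),('v near R',W(229,222),40)]:
    p=plane(w,u,z)[0]; print(n,p.round(1),nf(p))
for n,u,z in [('v',T(163,322),40),('v',T(250,308),40),('v',T(272,416),40),('v',T(183,433),40)]:
    p=plane(t,u,z)[0]; print('top',n,p.round(1),nf(p))
for n,u in [('v',(W(101,52),T(183,433))),('vR',(W(230,52),T(272,416)))]: print('tri', n,tri(w,u[0],t,u[1]))
# rest top & label
s=w;P=pts(w)
print(P[60:85,310:320,2].mean(), P[188:192,310:315,2].mean())
```

```text
screw wt (array([574.36327463,  14.46690857,  73.1189963 ]), np.float64(0.0912076100230289)) wc (array([578.70470988,  15.79781796,  46.71059123]), np.float64(0.663384690109255)) tc (array([580.24802054,  15.78500695,  46.01666165]), np.float64(2.7331317355209115))
  pl [579.1  15.6  46. ] [47.1  3. ]
  pl [581.3  14.9  46. ] [49.2  2. ]
  pl [579.   16.5  46. ] [47.2  3.9]
hub wt (array([533.27254749,   3.12786585,  38.57615633]), np.float64(0.0313029264645176)) wc (array([533.22789748,   3.77740552,  25.16974192]), np.float64(1.5946603979177105)) tc (array([534.89705644,   4.19245487,  24.07236416]), np.float64(3.264644288213225))
  pl [533.4   3.1  36. ] [-0.1 -0.6]
  pl [533.8   3.1  36. ] [ 0.3 -0.6]
  pl [524.9  -2.6  36. ] [-9.6 -4.5]
v far L [471.9 -25.7  40. ] [-66.  -17.2]
v far R [466.    5.2  40. ] [-65.9  14.2]
v near L [510.5 -18.7  40. ] [-26.7 -17.6]
v near R [504.5  12.8  40. ] [-26.7  14.4]
top v [507.1  11.1  40. ] [-24.4  12.2]
top v [511.8 -19.3  40. ] [-25.6 -18.5]
top v [473.7 -26.4  40. ] [-64.3 -18.2]
top v [468.1   4.5  40. ] [-64.   13.1]
tri v (array([470.16631516,  -9.90884945,  57.77012542]), np.float64(29.955636805917152))
tri vR (array([470.28872145, -10.21531053,  80.68061004]), np.float64(30.141811807511804))
34.028379058850454 46.346389495249454
```

Estimates in the nest frame: V-block (−46.3, −1.6), stop (47.1, 3.0) and housing (0, −0.6), with nest yaw 10.9°. The stop's height by two views is 46.7, and range gives 46.3, which agrees with the text. Next is the approach to the V-block, with jaws along the nest's y.

```bash
python3 -c "
from h import *; delta([488.2,-6.6,80],0.190+np.pi)"
```

```text
turn [-0.0009  0.0006 -0.0029] shift [114.   -1.3 100.2]
```

```bash
python3 -m pendant '[[0,0,0,30,0,10,1],[0,0,0,60,-1,30,1],[0,0,0,90,-1,60,1],[0,0,-0.003,110,-1.3,85,1],[0,0,-0.003,114,-1.3,98,1],[0,0,-0.003,114,-1.3,100,1],[0,0,-0.003,114,-1.3,100,1]]'; python3 -c "
from h import *; s=cam('wrist'); cv2.imwrite('pics/w2.png',s['image']); np.savez('w2.npz',**s);delta([488.2,-6.6,11],0.190+np.pi)"
```

```text
t: 3.68
tool_pos: [489.7, -6.3, 80.8]
tool_rot: [-3.14, 0.002, -2.951]
contact_force: [-0.9, -0.6, -0.5]
finger_gap: 1.003
turn [-0.0012  0.0025  0.0005] shift [ 1.7  0.1 69.9]
```

View pics/w2.png

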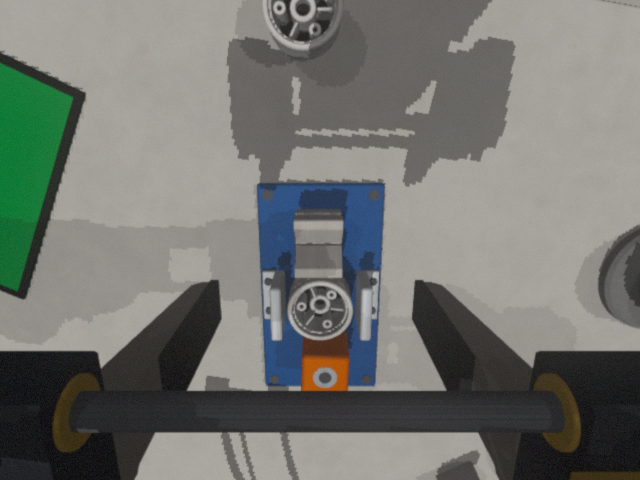

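The V-block, at columns 295–342, is centred between the finger tips at 219 and 414. Descending.

```bash
python3 -m pendant '[[0,0.002,0,1.5,0,20,1],[0,0.002,0,1.5,0,40,1],[0,0.002,0,1.5,0,57,1],[0,0.002,0,1.5,0,66,1],[0,0.002,0,1.5,0,69.5,1],[0,0.002,0,1.5,0,69.5,1],[0,0.002,0,1.5,0,69.5,1]]'; python3 -c "
from h import *; s=cam('wrist'); crop(s,180,120,280,240,2.5,'pics/w3.png')
for i in range(1): delta([488.2,-6.6,11],0.190+np.pi)"
```

```text
t: 4.6
tool_pos: [489.0, -6.6, 11.9]
tool_rot: [-3.14, 0.002, -2.951]
contact_force: [0.3, 0.2, 0.9]
finger_gap: 0.999
turn [-0.0012  0.0016  0.0005] shift [0.7 0.2 0.9]
```

View pics/w3.png

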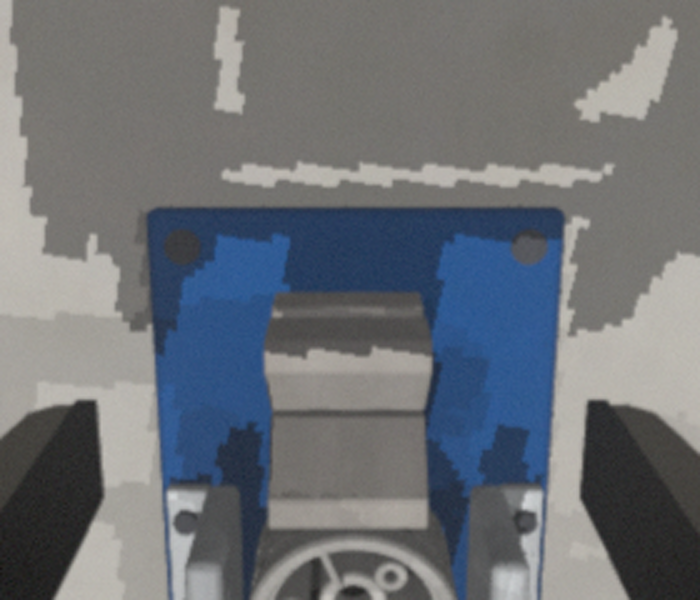

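The fingers' midpoint is about crop column 341 and the block's is about 350, so the block sits roughly 1.4 mm toward tool +y. I'll correct that, then close.

```bash
python3 -m pendant '[[0,0,0,0.7,1.4,0.5,1],[0,0,0,0.7,1.4,0.5,1],[0,0,0,0.7,1.4,0.5,1]]'; python3 -m pendant '[[0,0,0,0,0,0,0.6],[0,0,0,0,0,0,0.4],[0,0,0,0,0,0,0.2],[0,0,0,0,0,0,0],[0,0,0,0,0,0,0],[0,0,0,0,0,0,0],[0,0,0,0,0,0,0]]';  python3 -c "
from h import *; s=cam('wrist'); crop(s,180,120,280,240,2.5,'pics/w4.png'); print(robot.read_state())"
```

```text
t: 5.03
tool_pos: [488.0, -5.3, 11.5]
tool_rot: [-3.14, 0.002, -2.951]
contact_force: [-0.2, 0.3, 1.5]
finger_gap: 0.999
t: 5.9
tool_pos: [488.0, -5.3, 11.5]
tool_rot: [-3.14, 0.002, -2.951]
contact_force: [0.9, -0.2, 0.8]
finger_gap: 0.259
{'t': 5.95, 'joint_pos': array([-0.19491341,  0.46288662,  0.16429357,  2.12063323, -0.13478093,
        0.56569263,  1.82764636]), 'joint_vel': array([-1.77313065e-03, -1.46510222e-03, -2.06074011e-03,  1.65913099e-03,
       -2.50598169e-04, -8.82595711e-05, -2.68572508e-04]), 'effort': array([ 9.26063767e-04, -4.16921961e+01,  1.90420210e+00, -1.47441682e+01,
        2.59794749e-02,  6.42249431e-02, -9.96961421e-05]), 'tool_pos': array([487.99589538,  -5.31312395,  11.49242841]), 'tool_rot': array([-3.14032314e+00,  1.72106370e-03, -2.95094103e+00]), 'contact_force': array([-0.16965787,  0.57168958, -0.53108703]), 'ft_torque': array([0.07428801, 0.03259464, 0.00964647]), 'finger_gap': 0.21778915342084307}
```

View pics/w4.png

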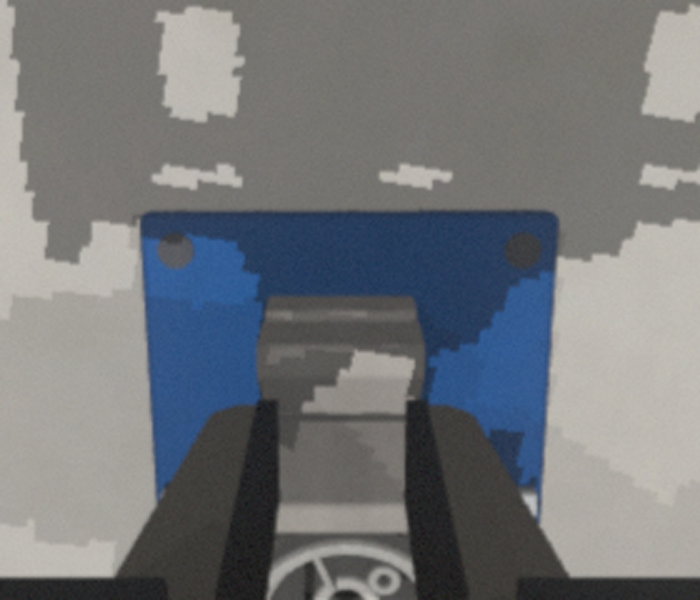

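```bash
python3 -m pendant '[[0,0,0,0,0,0,0],[0,0,0,0,0,0,0],[0,0,0,0,0,0,0],[0,0,0,0,0,0,0]]';  python3 -c "
from h import *; s=cam('wrist'); crop(s,180,120,280,240,2.5,'pics/w5.png')"
```

```text
t: 6.45
tool_pos: [488.0, -5.3, 11.5]
tool_rot: [-3.14, 0.002, -2.951]
contact_force: [0.6, -0.4, 0.2]
finger_gap: 0.007
```

View pics/w5.png

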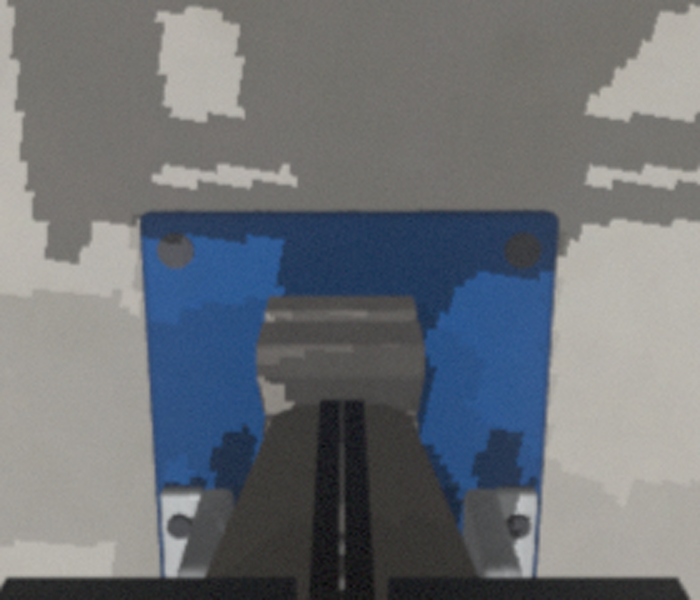

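The fingers shut to 0.007 without meeting the block, so they must be above it, although TCP z reads 11.5. I'll look at the scene view and the range image.

Run:
```python
from h import *
c=cam('scene'); crop(c,240,110,160,180,3.3,'pics/s5.png')
w=cam('wrist'); P=pts(w)
print(proj(w,toolT()[:3,3]))
for u,v in [(316,285),(322,285),(305,300),(300,245),(300,262),(240,230),(150,250)]: print((u,v),P[v,u].round(1),w['range_z'][v,u])
```

```text
[[318.55943566 274.84743147]]
(316, 285) [477.9  -8.6  50.2] 176.9843
(322, 285) [477.2  -6.   50.5] 176.62054
(305, 300) [479.2 -13.   65. ] 162.95667
(300, 245) [470.7 -18.6  18.2] 205.12025
(300, 262) [472.2 -17.5  39.8] 184.90092
(240, 230) [472.1 -52.4   6.7] 214.78865
(150, 250) [ 4.959e+02 -1.029e+02 -1.000e-01] 225.38675
```

View pics/s5.png

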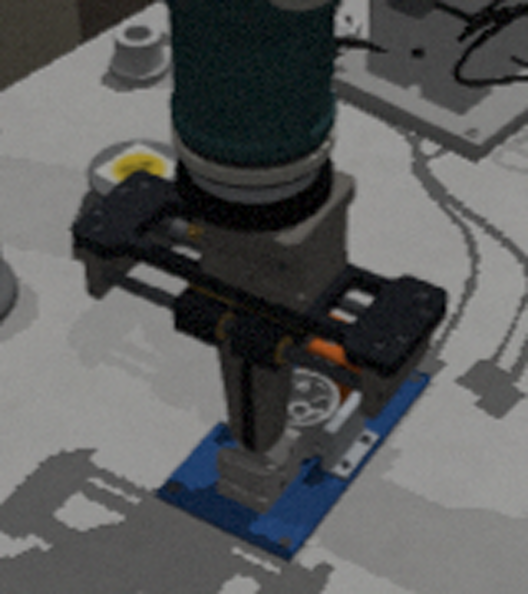

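Run:
```python
from h import *
w=cam('wrist'); P=pts(w)
for v in range(274,292,1): print(v,[P[v,u].round(1).tolist() for u in (313,322)])
for z in (11.5,30,42,50): print(z,proj(w,[478,-7,z]))
np.savez('w5.npz',**w)
```

```text
274 [[478.3, -10.1, 36.4], [476.9, -5.9, 37.8]]
275 [[478.7, -10.0, 36.6], [477.9, -5.7, 36.5]]
276 [[479.3, -9.9, 36.5], [479.0, -5.4, 35.1]]
277 [[480.6, -9.6, 34.4], [479.5, -5.3, 35.2]]
278 [[481.1, -9.5, 34.5], [480.2, -5.2, 34.6]]
279 [[482.0, -9.4, 33.7], [481.4, -4.9, 33.0]]
280 [[478.5, -10.0, 43.4], [477.6, -5.8, 43.7]]
281 [[478.2, -10.0, 45.5], [477.7, -5.8, 44.8]]
282 [[478.6, -9.9, 45.6], [477.2, -5.9, 47.1]]
283 [[408.7, -21.5, 213.9], [477.2, -6.0, 48.4]]
284 [[478.8, -9.9, 47.6], [477.4, -5.9, 49.0]]
285 [[478.0, -10.0, 50.5], [477.8, -5.8, 49.1]]
286 [[478.3, -9.9, 51.1], [477.3, -6.0, 51.5]]
287 [[478.3, -9.9, 52.1], [477.3, -6.0, 52.5]]
288 [[478.4, -9.9, 52.9], [477.4, -6.0, 53.6]]
289 [[478.1, -9.9, 54.7], [477.6, -6.0, 54.1]]
290 [[478.0, -9.9, 56.0], [477.6, -6.0, 55.2]]
291 [[478.2, -9.9, 56.7], [477.9, -5.9, 55.7]]
11.5 [[319.04363304 257.67934606]]
30 [[319.22276121 269.81798533]]
42 [[319.35731923 278.93632324]]
50 [[319.45672517 285.67257709]]
```

The tips read z ≈ 43.5 in the wrist range image while the reported TCP z is 11.5. Before trusting a 32 mm discrepancy, I'll check it against the scene camera.

Run:
```python
from h import *
c=cam('scene'); P=pts(c)
for z in (11.5,30,43.5): print(z,proj(c,[478,-7,z]),proj(c,[498,-7,z]),proj(c,[478,-20,z]))
for v in range(238,262,2): print(v,P[v,319].round(1),P[v,322].round(1))
crop(c,290,200,70,70,8,'pics/s6.png')
```

```text
11.5 [[315.05509694 256.91785874]] [[322.24220827 251.14641408]] [[320.06365949 260.46535033]]
30 [[314.93976335 250.40086761]] [[322.24050878 244.61766051]] [[320.0272444  253.95859701]]
43.5 [[314.85327286 245.51367219]] [[322.23923472 239.72324746]] [[319.99993087 249.07813622]]
238 [479.5 -16.3  69.2] [481.8 -21.5  71.2]
240 [479.3 -16.4  64.2] [481.8 -21.5  65.9]
242 [478.7 -17.   59.8] [482.1 -21.2  60.1]
244 [478.6 -17.   54.5] [481.6 -21.6  55.5]
246 [480.5 -15.1  46.2] [492.5 -11.5  33.9]
248 [489.9  -6.2  26.4] [491.4 -12.5  29.9]
250 [479.8 -15.7  36.2] [489.2 -14.5  27.7]
252 [473.8 -21.4  40. ] [479.1 -24.   37.6]
254 [471.1 -24.   38.7] [478.4 -24.7  33.2]
256 [  73.2 -402.2  661.3] [477.7 -25.3  28.7]
258 [470.5 -24.4  28.4] [479.4 -23.7  20.3]
260 [473.9 -21.1  17.2] [478.6 -24.4  15.8]
```

View pics/s6.png

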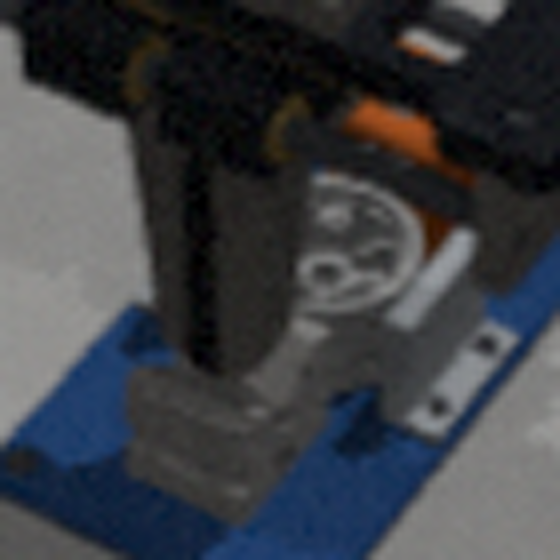

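The scene view agrees. The shut tips' bottom corner at (315.6, 246) lies on the projection for z ≈ 43.5. The physical tips therefore sit about 32 mm behind the reported TCP, and I'll use tip z = TCP z + 32. I'll open, go down about 32 mm in small steps watching the force, then close.

```bash
python3 -m pendant '[[0,0,0,0,0,-3,0.3],[0,0,0,0,0,-3,0.6],[0,0,0,0,0,-3,1],[0,0,0,0,0,-3,1],[0,0,0,0,0,-3,1],[0,0,0,0,0,-3,1],[0,0,0,0,0,-3,1],[0,0,0,0,0,-3,1],[0,0,0,0,0,-3,1]]';  python3 -m pendant '[[0,0,0,0,0,6,1],[0,0,0,0,0,14,1],[0,0,0,0,0,22,1],[0,0,0,0,0,28,1],[0,0,0,0,0,28,1]]'; python3 -c "
from h import *; w=cam('wrist'); cv2.imwrite('pics/w6.png',w['image']);P=pts(w)
for v in range(276,296,2): print(v,P[v,216].round(1),P[v,419].round(1))"
```

```text
t: 7.82
tool_pos: [488.0, -5.3, 14.5]
tool_rot: [-3.14, 0.002, -2.951]
contact_force: [-0.6, 0.9, 0.0]
finger_gap: 0.962
t: 8.45
tool_pos: [487.5, -5.4, -14.2]
tool_rot: [-3.14, 0.0, -2.951]
contact_force: [0.1, 0.2, -0.5]
finger_gap: 0.997
276 [492.2 -58.4   1. ] [472.3  44.1   1.4]
278 [ 4.937e+02 -5.840e+01  1.000e-01] [473.6  44.6   0.8]
280 [486.5 -54.8  18.2] [468.6  38.9  17.8]
282 [486.3 -54.1  20.8] [468.5  38.1  20.8]
284 [486.1 -53.5  23.5] [468.6  37.5  23.3]
286 [487.2 -53.4  23.2] [469.4  37.6  23.6]
288 [488.  -53.2  23.6] [469.1  36.6  27.1]
290 [488.9 -53.1  23.7] [469.8  36.7  27.6]
292 [489.6 -52.9  24.3] [471.1  37.3  26.7]
294 [490.8 -52.8  23.9] [472.1  37.6  26.5]
```

View pics/w6.png

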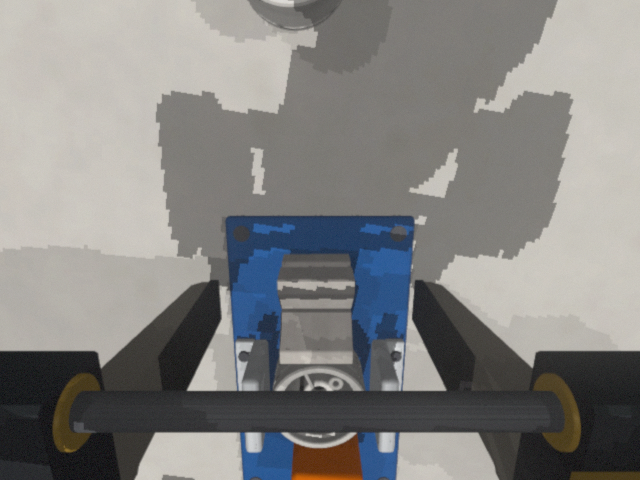

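The fingers now straddle the V-block: block at columns 280–354, tips at 219 and 414, both centred on about 316. Tip z ≈ 18 by range. I'll go down 7 mm more, then close.

```bash
python3 -m pendant '[[0,0,0,0,0,4,1],[0,0,0,0,0,7,1],[0,0,0,0,0,7,1],[0,0,0,0,0,7,1]]';  python3 -m pendant '[[0,0,0,0,0,0,0.6],[0,0,0,0,0,0,0.4],[0,0,0,0,0,0,0.2],[0,0,0,0,0,0,0],[0,0,0,0,0,0,0],[0,0,0,0,0,0,0],[0,0,0,0,0,0,0],[0,0,0,0,0,0,0]]'; python3 -c "
from h import *; w=cam('wrist'); cv2.imwrite('pics/w7.png',w['image']);print(robot.read_state()['tool_pos'])"
```

```text
t: 9.0
tool_pos: [487.9, -5.4, -20.8]
tool_rot: [-3.14, 0.001, -2.951]
contact_force: [0.4, -0.8, 0.5]
finger_gap: 1.004
t: 10.0
tool_pos: [487.9, -5.4, -20.8]
tool_rot: [-3.14, 0.001, -2.951]
contact_force: [-0.3, -0.5, 0.0]
finger_gap: 0.348
[487.89327414  -5.40354345 -20.7613259 ]
```

View pics/w7.png

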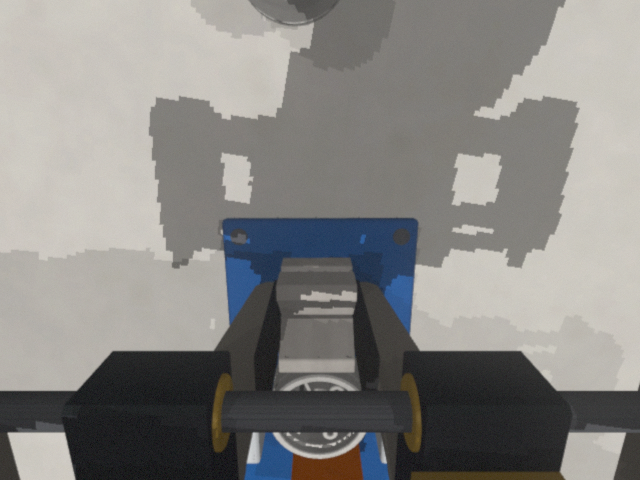

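The V-block is gripped: the gap of 0.348 is about 32 mm, at TCP (487.9, −5.4, −20.8). Lifting.

```bash
python3 -m pendant '[[0,0,0,0,0,-5,0],[0,0,0,0,0,-20,0],[0,0,0,0,0,-45,0],[0,0,0,0,0,-70,0],[0,0,0,0,0,-80,0],[0,0,0,0,0,-80,0]]';  python3 -c "
from h import *; w=cam('wrist'); cv2.imwrite('pics/w8.png',w['image']);delta([454,-242,40],0.1905+np.pi)"
```

```text
t: 10.8
tool_pos: [488.2, -5.2, 60.0]
tool_rot: [-3.14, 0.003, -2.951]
contact_force: [-0.8, 0.7, -2.8]
finger_gap: 0.342
turn [-0.0012  0.0013  0.0001] shift [  77.9 -226.1   19.4]
```

View pics/w8.png

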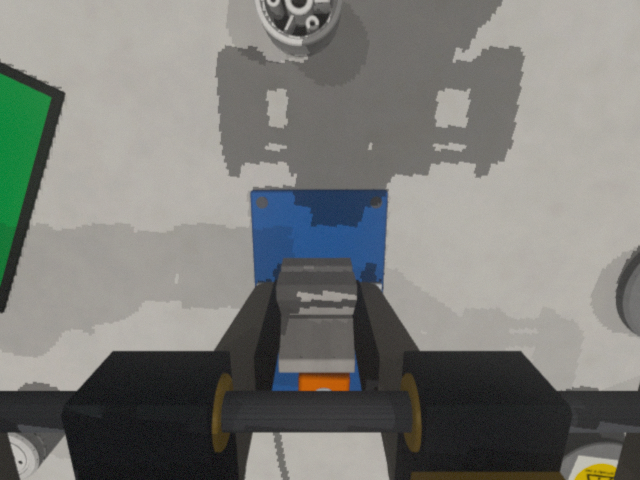

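```bash
python3 -m pendant '[[0,0,0,8,-24,0,0],[0,0,0,21,-62,0,0],[0,0,0,36,-105,0,0],[0,0,0,51,-148,0,0],[0,0,0,64,-186,0,0],[0,0,0,73,-212,6,0],[0,0,0,77,-224,14,0],[0,0,0,78,-226,19,0],[0,0,0,78,-226,19,0]]';  python3 -c "
from h import *; w=cam('wrist'); cv2.imwrite('pics/w9.png',w['image']);np.savez('w9.npz',**w);delta([454,-242,-23.3],0.1905+np.pi)"
```

```text
t: 11.98
tool_pos: [453.5, -240.5, 39.5]
tool_rot: [3.141, -0.0, -2.95]
contact_force: [0.8, -0.1, -2.8]
finger_gap: 0.347
turn [0.0001 0.0005 0.0019] shift [ 0.2 -1.6 63.2]
```

View pics/w9.png

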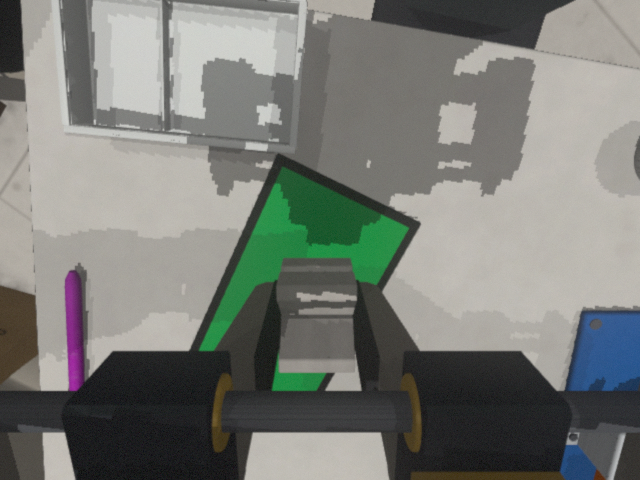

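The wrist view shows the mat's near corners at (282,155) and (419,224), with the held block above it. Checking the mat pose against the drop point.

Run:
```python
from h import *
w=dict(np.load('w9.npz'))
q=plane(w,[(280,154),(421,224),(190,352)],3); print(q.round(1))
u=q[2]-q[0]; u/=np.linalg.norm(u); v=q[1]-q[0]; print(np.linalg.norm(v)); v/=np.linalg.norm(v); d=np.array([454,-241,3])-q[0]; print(d@u,d@v, u,v)
```

```text
[[ 395.8 -275.1    3. ]
 [ 421.6 -180.6    3. ]
 [ 541.4 -314.5    3. ]]
97.9743013724266
47.249145782636546 48.23720927516034 [ 0.96527029 -0.26125328  0.        ] [0.26299219 0.96479796 0.        ]
```

The drop point is 47 mm from the near end and 48 mm across the 100 mm mat, which is good. Lowering and releasing.

```bash
python3 -m pendant '[[0,0,0,0,-1,15,0],[0,0,0,0,-1,35,0],[0,0,0,0,-1,50,0],[0,0,0,0,-1,58,0],[0,0,0,0,-1,61.5,0],[0,0,0,0,-1,63,0],[0,0,0,0,-1,63,0],[0,0,0,0,-1,63,0]]'; python3 -c "
from h import *; delta([454,-242,-23.5],0.1905+np.pi)"
```

```text
t: 13.02
tool_pos: [454.4, -241.6, -22.7]
tool_rot: [-3.141, 0.001, -2.949]
contact_force: [2.3, -0.4, -2.2]
finger_gap: 0.345
turn [-0.0004  0.0013  0.0018] shift [ 0.5 -0.3  0.8]
```

```bash
python3 -m pendant '[[0,0,0,0,0,1,0],[0,0,0,0,0,1.5,0],[0,0,0,0,0,1.5,0]]'; python3 -m pendant '[[0,0,0,0,0,0,0.5],[0,0,0,0,0,0,0.6],[0,0,0,0,0,0,0.8],[0,0,0,0,0,0,1],[0,0,0,0,0,0,1],[0,0,0,0,0,0,1],[0,0,0,0,0,0,1]]';python3 -c "
from h import *; w=cam('wrist'); crop(w,180,200,280,210,2.5,'pics/w10.png')"
```

```text
t: 13.4
tool_pos: [454.7, -241.6, -23.8]
tool_rot: [-3.141, 0.002, -2.949]
contact_force: [-0.2, 0.7, 3.6]
finger_gap: 0.346
t: 14.28
tool_pos: [454.6, -241.7, -23.8]
tool_rot: [-3.141, 0.002, -2.949]
contact_force: [0.6, -0.5, -0.3]
finger_gap: 0.998
```

View pics/w10.png

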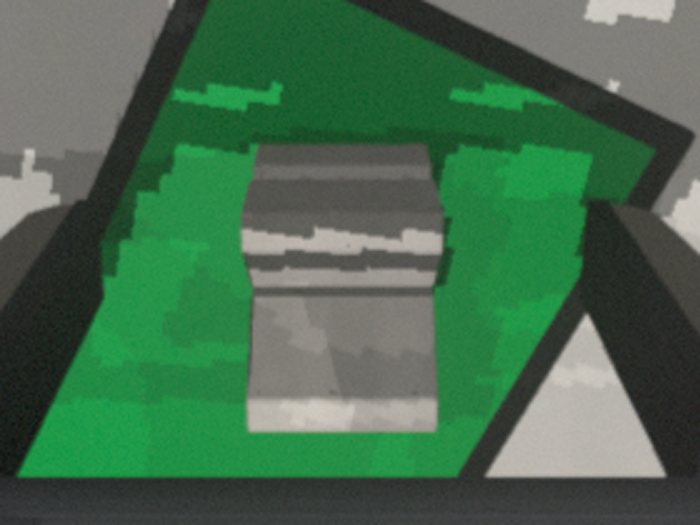

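The V-block stands upright on the mat. Next is the stop.

```bash
python3 -m pendant '[[0,0,0,0,0,-10,1],[0,0,0,0,0,-35,1],[0,0,0,0,0,-65,1],[0,0,0,0,0,-85,1],[0,0,0,0,0,-85,1]]';python3 -c "
from h import *; delta([578.9,16.5,60],0.1905+np.pi)"
```

```text
t: 14.95
tool_pos: [455.9, -242.2, 63.1]
tool_rot: [-3.139, 0.005, -2.949]
contact_force: [0.1, 0.8, -0.2]
finger_gap: 1.0
turn [-0.0025  0.0051  0.0019] shift [-170.2  230.4    3.4]
```

```bash
python3 -m pendant '[[0,0,0,-18,25,0,1],[0,0,0,-45,62,0,1],[0,0,0,-75,102,0,1],[0,0,0,-105,142,0,1],[0,0,0,-135,182,0,1],[0,0,0,-157,213,1,1],[0,0.003,0.001,-169,229,2,1],[0,0.003,0.001,-170,230.4,3,1],[0,0.003,0.001,-170,230.4,3,1]]';python3 -c "
from h import *; w=cam('wrist'); cv2.imwrite('pics/w11.png',w['image']);delta([578.9,16.5,-17],0.1905+np.pi)"
```

```text
t: 16.08
tool_pos: [577.9, 14.5, 59.9]
tool_rot: [-3.138, 0.001, -2.952]
contact_force: [-0.0, -0.1, 0.4]
finger_gap: 0.999
turn [-0.0033  0.0011 -0.0018] shift [-1.2  2.3 77.1]
```

View pics/w11.png

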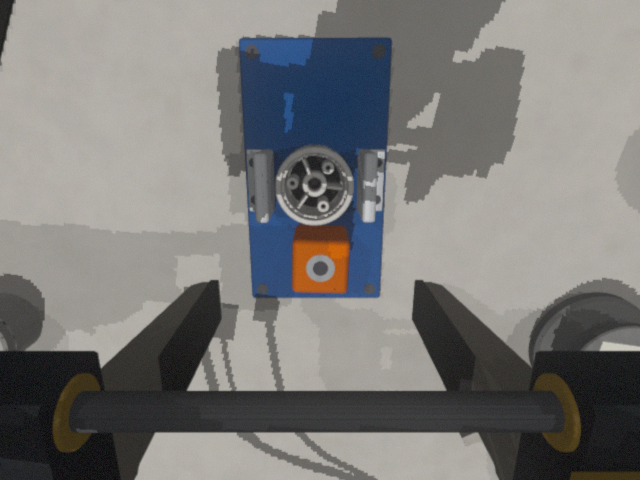

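The orange stop's screw is at (320,268). Its block spans columns 293–348, between the tips at 219 and 414. Descending with a +2.3 mm y correction.

```bash
python3 -m pendant '[[-0.003,0.001,-0.002,-1.2,2.3,15,1],[-0.003,0.001,-0.002,-1.2,2.3,35,1],[-0.003,0.001,-0.002,-1.2,2.3,55,1],[-0.003,0.001,-0.002,-1.2,2.3,65,1],[-0.003,0.001,-0.002,-1.2,2.3,70,1],[-0.003,0.001,-0.002,-1.2,2.3,70,1]]';python3 -c "
from h import *; w=cam('wrist'); cv2.imwrite('pics/w12.png',w['image']);delta([578.9,16.5,-18],0.1905+np.pi)"
```

```text
t: 16.88
tool_pos: [578.9, 16.4, -10.0]
tool_rot: [-3.141, -0.0, -2.951]
contact_force: [0.4, -0.2, -0.5]
finger_gap: 1.005
turn [-0.0004  0.0007  0.0002] shift [0.3 0.  8.4]
```

View pics/w12.png

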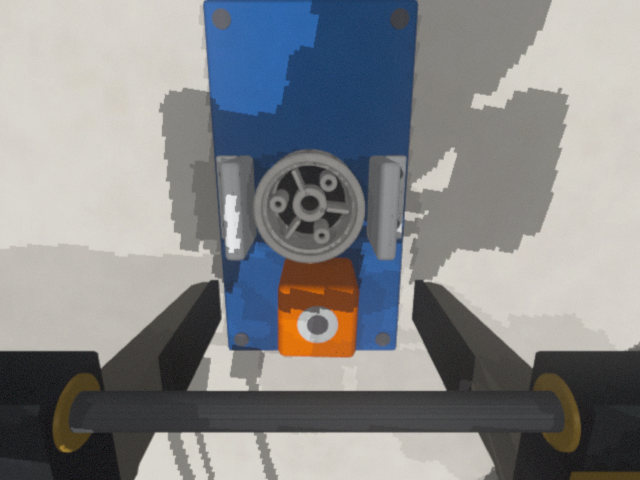

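```bash
python3 -m pendant '[[0,0,0,0.3,0.5,4,1],[0,0,0,0.3,0.5,8,1],[0,0,0,0.3,0.5,8,1],[0,0,0,0.3,0.5,8,1]]';  python3 -m pendant '[[0,0,0,0,0,0,0.6],[0,0,0,0,0,0,0.4],[0,0,0,0,0,0,0.2],[0,0,0,0,0,0,0],[0,0,0,0,0,0,0],[0,0,0,0,0,0,0],[0,0,0,0,0,0,0],[0,0,0,0,0,0,0]]'; python3 -c "
from h import *; print(robot.read_state()['tool_pos'])"; python3 -m pendant '[[0,0,0,0,0,-5,0],[0,0,0,0,0,-20,0],[0,0,0,0,0,-45,0],[0,0,0,0,0,-70,0],[0,0,0,0,0,-80,0],[0,0,0,0,0,-80,0]]';  python3 -c "
from h import *; w=cam('wrist'); cv2.imwrite('pics/w13.png',w['image']);delta([528,-261,45],0.1905+np.pi)"
```

```text
t: 17.42
tool_pos: [578.8, 17.0, -17.6]
tool_rot: [-3.141, 0.001, -2.951]
contact_force: [0.2, 0.4, 0.4]
finger_gap: 1.002
t: 18.42
tool_pos: [578.9, 17.0, -17.6]
tool_rot: [-3.141, 0.001, -2.951]
contact_force: [0.6, -0.1, 0.5]
finger_gap: 0.37
[578.85229088  16.99092602 -17.56628196]
t: 19.18
tool_pos: [579.3, 17.1, 63.4]
tool_rot: [-3.141, 0.002, -2.951]
contact_force: [-0.1, 0.3, -1.1]
finger_gap: 0.37
turn [-0.0003  0.0008  0.0004] shift [ 102.5 -263.4   17.5]
```

View pics/w13.png

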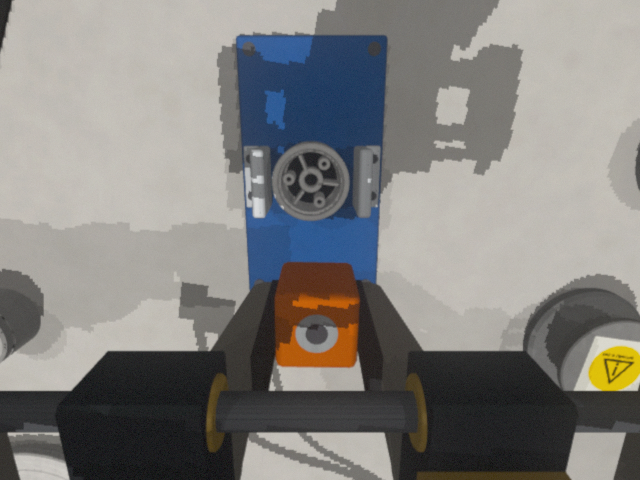

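The stop is held at (317,333): grip TCP (578.85, 17.0, −17.6), gap 0.37 ≈ 34 mm. Moving it to the far half of the mat.

```bash
python3 -m pendant '[[0,0,0,9,-24,0,0],[0,0,0,24,-62,0,0],[0,0,0,41,-106,0,0],[0,0,0,58,-150,0,0],[0,0,0,75,-194,0,0],[0,0,0,90,-232,4,0],[0,0,0,99,-255,10,0],[0,0,0,102.5,-263.4,17,0],[0,0,0,102.5,-263.4,17.5,0],[0,0,0,102.5,-263.4,17.5,0]]';  python3 -c "
from h import *; w=cam('wrist'); cv2.imwrite('pics/w14.png',w['image']);delta([528,-261,-20.8],0.1905+np.pi)"
```

```text
t: 20.48
tool_pos: [528.3, -259.2, 44.6]
tool_rot: [3.141, 0.001, -2.949]
contact_force: [0.3, -0.3, 0.3]
finger_gap: 0.368
turn [0.0004 0.001  0.0025] shift [ 0.9 -1.6 65.7]
```

View pics/w14.png

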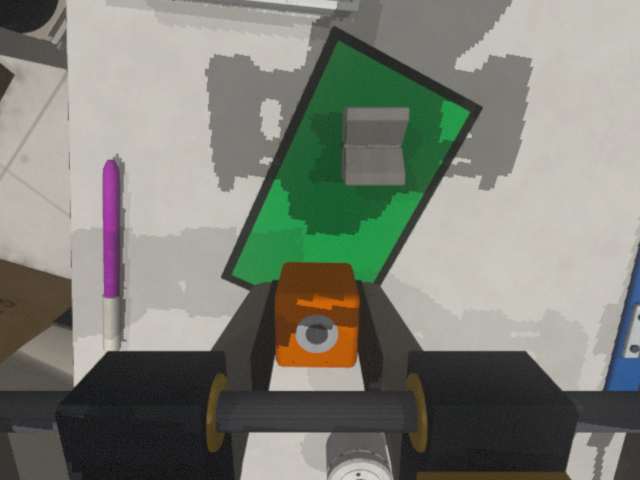

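```bash
python3 -m pendant '[[0,0,0,0.5,-1.5,15,0],[0,0,0,0.5,-1.5,35,0],[0,0,0,0.5,-1.5,52,0],[0,0,0,0.5,-1.5,60,0],[0,0,0,0.5,-1.5,64,0],[0,0,0,0.5,-1.5,65.7,0],[0,0,0,0.5,-1.5,66,0],[0,0,0,0.5,-1.5,66,0]]'
```

```text
t: 21.52
tool_pos: [528.8, -261.1, -20.6]
tool_rot: [-3.141, 0.002, -2.949]
contact_force: [-0.2, 0.1, 1.6]
finger_gap: 0.371
```

```bash
python3 -m pendant '[[0,0,0,0,0,0.4,0],[0,0,0,0,0,0.4,0.5],[0,0,0,0,0,0.4,0.6],[0,0,0,0,0,0.4,0.8],[0,0,0,0,0,0.4,1],[0,0,0,0,0,0.4,1],[0,0,0,0,0,0.4,1],[0,0,0,0,0,0.4,1]]'; python3 -m pendant '[[0,0,0,0,0,-10,1],[0,0,0,0,0,-35,1],[0,0,0,0,0,-65,1],[0,0,0,0,0,-85,1],[0,0,0,0,0,-85,1]]';python3 -c "
from h import *; w=cam('wrist'); cv2.imwrite('pics/w15.png',w['image']); delta([560,10,100],0.1905+np.pi)"
```

```text
t: 22.52
tool_pos: [528.8, -261.1, -21.0]
tool_rot: [-3.141, 0.002, -2.949]
contact_force: [-0.3, 0.6, 0.4]
finger_gap: 1.002
t: 23.15
tool_pos: [530.1, -261.8, 66.2]
tool_rot: [-3.139, 0.005, -2.949]
contact_force: [0.7, -0.6, 0.1]
finger_gap: 1.004
turn [-0.001   0.0034  0.0025] shift [-82.5 260.3 -35.1]
```

View pics/w15.png

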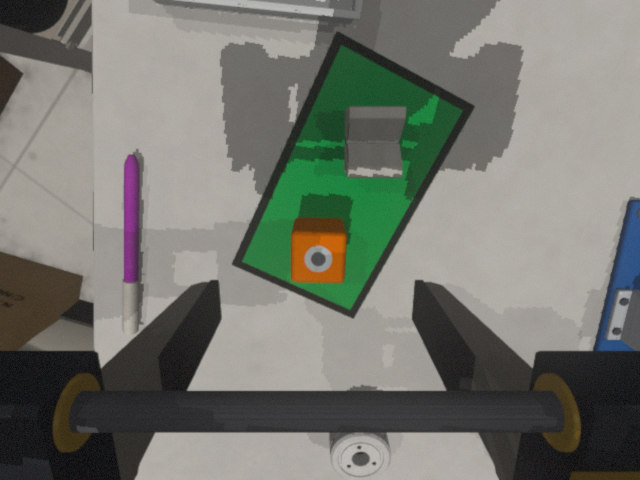

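Both blocks stand upright on the mat: V-block at (376,142), stop at (318,250). Next is the housing, which needs a quarter turn so the jaws lie along the nest's x.

```bash
python3 -c "
from h import *; delta([533.2,4,75],0.1905+np.pi/2)"
```

```text
turn [0.0019 0.0034 1.5733] shift [-54.9 259.5 -10.2]
```

```bash
python3 -m pendant '[[0,0,0.1,-6,26,-4,1],[0,0,0.27,-13,60,-8,1],[0,0,0.44,-21,100,-10,1],[0,0,0.61,-30,140,-10,1],[0,0,0.78,-38,180,-10,1],[0,0,0.95,-46,217,-10,1],[0,0,1.12,-51,242,-10,1],[0,0,1.29,-54,255,-10,1],[0,0,1.43,-55,259,-10,1],[0,0,1.53,-55,259.5,-10,1]]';python3 -c "
from h import *; delta([533.2,4,75],0.1905+np.pi/2)"
```

```text
t: 24.45
tool_pos: [532.4, 4.6, 73.6]
tool_rot: [3.14, 0.001, 1.802]
contact_force: [0.9, -0.0, 0.4]
finger_gap: 0.995
turn [0.0013 0.0013 0.041 ] shift [-0.8  0.7 -1.4]
```

```bash
python3 -m pendant '[[0.001,0.001,0.041,-0.8,0.7,-1,1],[0.001,0.001,0.041,-0.8,0.7,-1,1],[0.001,0.001,0.041,-0.8,0.7,-1,1]]';python3 -c "
from h import *; w=cam('wrist'); cv2.imwrite('pics/w16.png',w['image']); delta([533.2,4,-10],0.1905+np.pi/2); np.savez('w16.npz',**w)
print(plane(w,plane and [(316,260)],36))"
```

```text
t: 24.82
tool_pos: [533.1, 3.8, 74.4]
tool_rot: [-3.141, 0.0, 1.762]
contact_force: [0.7, -0.8, -0.3]
finger_gap: 1.0
turn [-0.      0.0002  0.0004] shift [ 0.2  0.1 84.5]
[[533.72646221  -2.77537105  36.        ]]
```

View pics/w16.png

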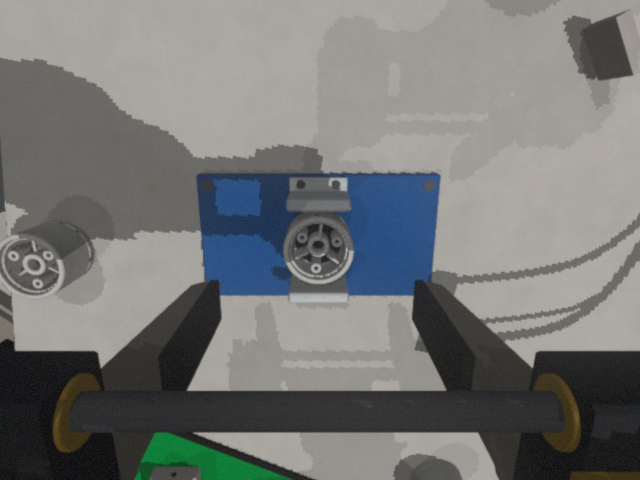

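```bash
python3 -c "
from h import *
w=dict(np.load('w16.npz')); crop(w,270,195,100,110,5.4,'pics/w16c.png')
g=cv2.GaussianBlur(cv2.cvtColor(w['image'],6),(3,3),0)[200:300,270:370]
c=cv2.HoughCircles(cv2.resize(g,None,fx=4,fy=4,interpolation=2),cv2.HOUGH_GRADIENT,1,40,param1=80,param2=30,minRadius=110,maxRadius=150); print(c)
for k in c[0][:3]: u=(k[0]/4+270-.4,k[1]/4+200-.4); print(u,k[2]/4,plane(w,u,36))
"
```

```text
[[[194.5 189.5 146.1]]]
(np.float32(318.225), np.float32(246.975)) 36.525 [[533.44908432   6.27872086  36.        ]]
```

View pics/w16c.png

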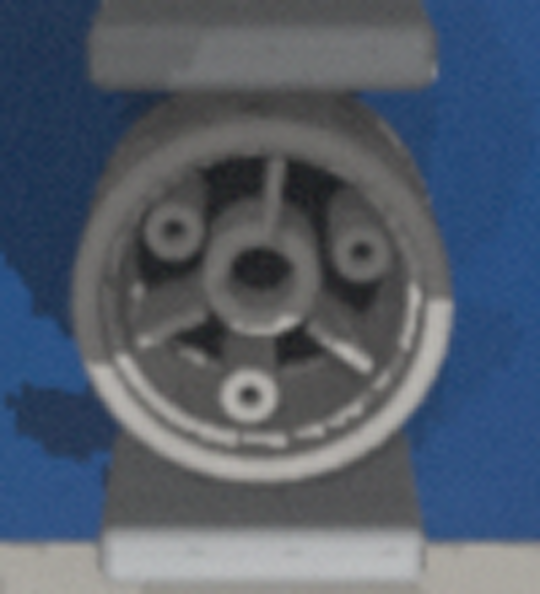

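The rim centre is at about (318,250) px, which puts it at (533.4, 4.4). The TCP is already there, so I'll nudge +1 in y and descend.

```bash
python3 -m pendant '[[0,0,0,0.5,1,20,1],[0,0,0,0.5,1,45,1],[0,0,0,0.5,1,68,1],[0,0,0,0.5,1,80,1],[0,0,0,0.5,1,86,1],[0,0,0,0.5,1,86,1]]';python3 -c "
from h import *; w=cam('wrist'); cv2.imwrite('pics/w17.png',w['image']); delta([533.4,4.4,-19.5],0.1905+np.pi/2); np.savez('w17.npz',**w)"
```

```text
t: 25.62
tool_pos: [534.0, 4.3, -11.7]
tool_rot: [-3.141, 0.0, 1.762]
contact_force: [-0.2, 0.1, 0.8]
finger_gap: 0.999
turn [0.0006 0.0003 0.0003] shift [ 0.2 -1.   8.3]
```

View pics/w17.png

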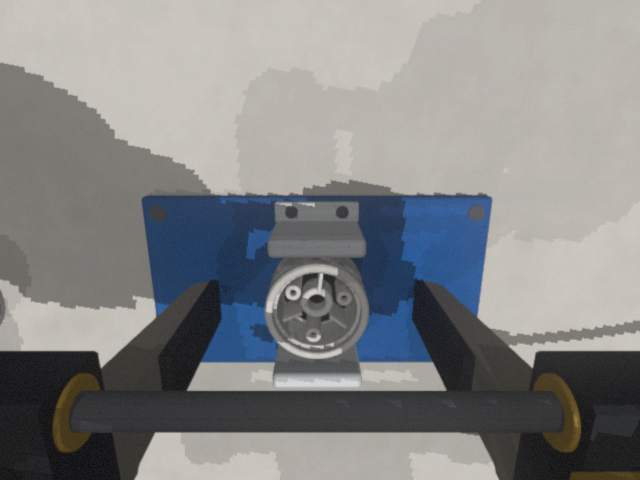

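The housing, at columns 266–367, is centred between the fingers. Going down 8 mm, closing and lifting.

```bash
python3 -m pendant '[[0,0,0,0,0,4,1],[0,0,0,0,0,8,1],[0,0,0,0,0,8,1],[0,0,0,0,0,8,1]]';  python3 -m pendant '[[0,0,0,0,0,0,0.7],[0,0,0,0,0,0,0.5],[0,0,0,0,0,0,0.3],[0,0,0,0,0,0,0.1],[0,0,0,0,0,0,0],[0,0,0,0,0,0,0],[0,0,0,0,0,0,0],[0,0,0,0,0,0,0]]'; python3 -c "
from h import *; print(robot.read_state()['tool_pos']);w=cam('wrist'); cv2.imwrite('pics/w18.png',w['image'])"
```

```text
t: 26.18
tool_pos: [534.4, 4.3, -19.2]
tool_rot: [3.141, 0.0, 1.762]
contact_force: [0.1, -0.4, 0.3]
finger_gap: 1.001
t: 27.18
tool_pos: [534.5, 4.3, -19.1]
tool_rot: [3.141, 0.0, 1.762]
contact_force: [-0.1, -0.1, -0.1]
finger_gap: 0.492
[534.45321806   4.31989698 -19.14715171]
```

View pics/w18.png

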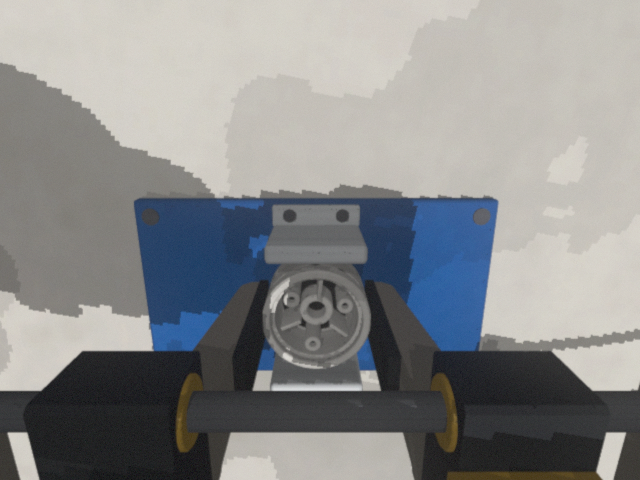

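Gripped, gap 0.492 ≈ 45 mm. Lifting clear of the cheeks, then stopping short of the rest so the wrist camera can measure its top.

```bash
python3 -m pendant '[[0,0,0,0,0,-5,0],[0,0,0,0,0,-20,0],[0,0,0,0,0,-45,0],[0,0,0,0,0,-75,0],[0,0,0,0,0,-95,0],[0,0,0,0,0,-100,0],[0,0,0,0,0,-100,0]]';  python3 -c "
from h import *; delta([485,140,80],0.1905+np.pi/2)"
```

```text
t: 28.1
tool_pos: [534.4, 4.5, 81.1]
tool_rot: [3.14, 0.0, 1.762]
contact_force: [-0.1, 0.1, -0.7]
finger_gap: 0.494
turn [0.0013 0.0001 0.0004] shift [142.4 -22.7   1.1]
```

```bash
python3 -m pendant '[[0,0,0,20,-3,0,0],[0,0,0,50,-8,0,0],[0,0,0,85,-14,0,0],[0,0,0,117,-19,0,0],[0,0,0,136,-22,0,0],[0,0,0,142,-23,1,0],[0,0,0,142,-23,1,0],[0,0,0,142,-23,1,0]]';  python3 -c "
from h import *; w=cam('wrist'); cv2.imwrite('pics/w19.png',w['image']); np.savez('w19.npz',**w)"
```

```text
t: 29.1
tool_pos: [485.1, 138.4, 79.9]
tool_rot: [3.14, 0.001, 1.76]
contact_force: [0.1, -0.7, -0.7]
finger_gap: 0.49
```

View pics/w19.png

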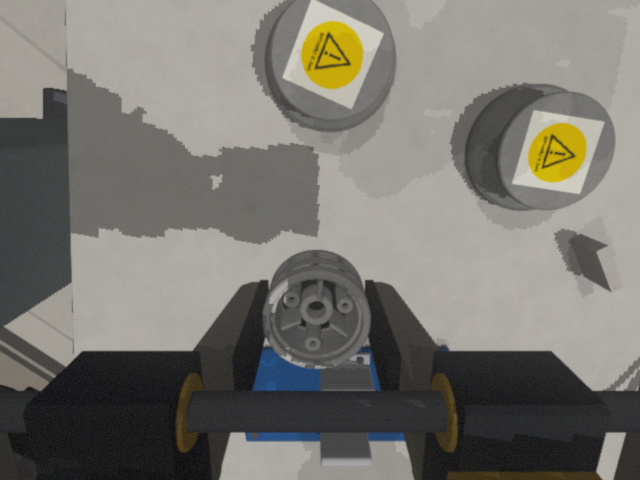

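The target rest's label is at (333,55) and the held housing's rim at (317,317). Measuring both.

Run:
```python
from h import *
w=dict(np.load('w19.npz')); t=dict(np.load('t0.npz')); c=dict(np.load('c0.npz'))
def yel(s,win):
    x0,y0,x1,y1=win; hsv=cv2.cvtColor(s['image'],cv2.COLOR_BGR2HSV); m=cv2.inRange(hsv,(20,120,80),(35,255,255)); k=np.zeros_like(m);k[y0:y1,x0:x1]=255; m&=k
    cs,_=cv2.findContours(m,0,2); b=max(cs,key=cv2.contourArea); return cv2.fitEllipse(cv2.convexHull(b))[0]
a=yel(w,(280,0,390,110)); b=yel(t,(150,240,200,290)); d=yel(c,(200,170,245,215))
print(a,b,d)
print('wt',tri(w,a,t,b),'wc',tri(w,a,c,d),'tc',tri(t,b,c,d))
for s,u in((w,a),(t,b),(c,d)): print(plane(s,u,40))
# disk outline circle in w: sample edges of top disc via Hough
g=cv2.GaussianBlur(cv2.cvtColor(w['image'],6),(5,5),0)[:150,240:430]
h=cv2.HoughCircles(cv2.resize(g,None,fx=2,fy=2),cv2.HOUGH_GRADIENT,1,30,param1=60,param2=20,minRadius=100,maxRadius=150); 
for k in h[0][:4]: u=(k[0]/2+240,k[1]/2); print('disc',u,k[2]/2,plane(w,u,40))
T=toolT(); rimz=T[2,3]+55.1
p=plane(w,(317,317.5),rimz)[0]; print('rim world',p,'tool',T[:3,:3].T@(p-T[:3,3]))
P=pts(w); print(np.median(P[40:75,320:345,2]))
# rim hough
g=cv2.GaussianBlur(cv2.cvtColor(w['image'],6),(3,3),0)[240:380,250:385]
h=cv2.HoughCircles(cv2.resize(g,None,fx=3,fy=3),cv2.HOUGH_GRADIENT,1,30,param1=80,param2=25,minRadius=140,maxRadius=175)
for k in h[0][:3]: u=(k[0]/3+250,k[1]/3+240);p=plane(w,u,rimz)[0]; print('rim',u,k[2]/3,T[:3,:3].T@(p-T[:3,3]))
crop(w,255,0,150,145,4,'pics/w19c.png')
```

```text
(331.7483825683594, 54.65291213989258) (171.57748413085938, 264.5569763183594) (222.51885986328125, 185.97891235351562)
wt (array([472.10071701, 252.59224956,  47.67326956]), np.float64(1.932424173765026)) wc (array([471.29904812, 254.65851008,  40.07654096]), np.float64(0.4983750844648744)) tc (array([472.77616376, 254.97771828,  39.18821971]), np.float64(2.6947048481130094))
[[471.50251388 254.52438257  40.        ]]
[[473.78869341 254.00484406  40.        ]]
[[471.15854946 254.90468473  40.        ]]
disc (np.float32(323.25), np.float32(60.75)) 73.05 [[467.37232304 250.49417173  40.        ]]
disc (np.float32(339.75), np.float32(53.75)) 68.75 [[475.87303748 255.83808049  40.        ]]
disc (np.float32(330.75), np.float32(73.75)) 58.45 [[472.93748863 244.56106552  40.        ]]
rim world [484.73199891 139.6027073  135.10654272] tool [  1.17780489  -0.11669143 -55.10083215]
40.02249659928523
rim (np.float32(316.16666), np.float32(298.83334)) 49.36667 [  9.72138435  -0.462115   -55.10590423]
```

View pics/w19c.png

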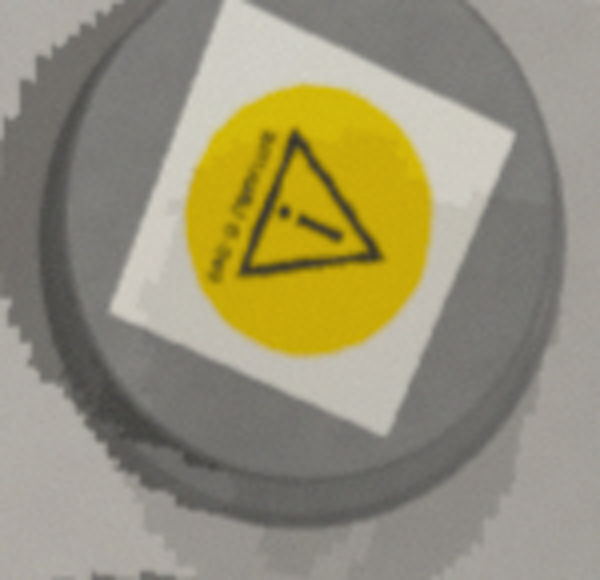

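The label centre agrees across views: wrist (471.5, 254.5), scene (471.2, 254.9), top (473.8, 254.0), with height 40.0. After correcting for the wrist bias I take (472.5, 255). The held housing is about +0.5 in tool x.

```bash
python3 -c "
from h import *; delta([472.6,254.5,50],0.1905+np.pi/2)"
```

```text
turn [ 0.0012  0.0005 -0.0013] shift [116.4   9.5  30. ]
```

```bash
python3 -m pendant '[[0,0,0,18,1.5,0,0],[0,0,0,45,3.5,5,0],[0,0,0,75,6,12,0],[0,0,0,100,8,20,0],[0.001,0,0,113,9,27,0],[0.001,0,0,116.4,9.5,30,0],[0.001,0,0,116.4,9.5,30,0],[0.001,0,0,116.4,9.5,30,0]]';  python3 -c "
from h import *; w=cam('wrist'); cv2.imwrite('pics/w20.png',w['image']); delta([472.6,254.5,15.5],0.1905+np.pi/2);c=cam('scene'); crop(c,160,120,140,120,4,'pics/s20.png')"
```

```text
t: 30.15
tool_pos: [473.1, 253.6, 50.2]
tool_rot: [3.141, 0.001, 1.758]
contact_force: [0.4, 0.4, -1.1]
finger_gap: 0.492
turn [ 0.0006  0.0006 -0.0029] shift [ 0.9 -0.3 34.8]
```

View pics/w20.png

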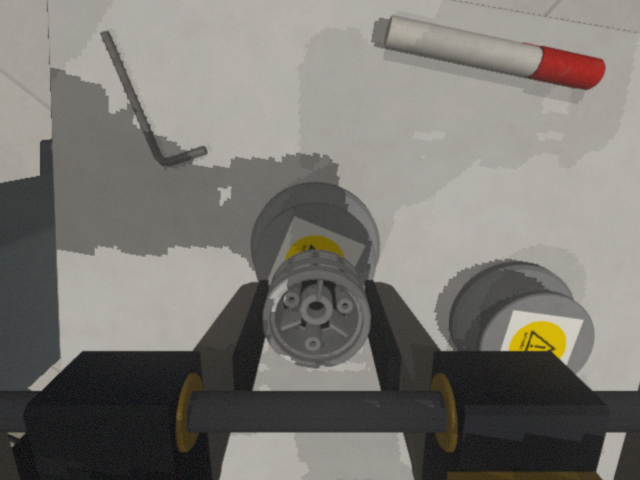

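View pics/s20.png

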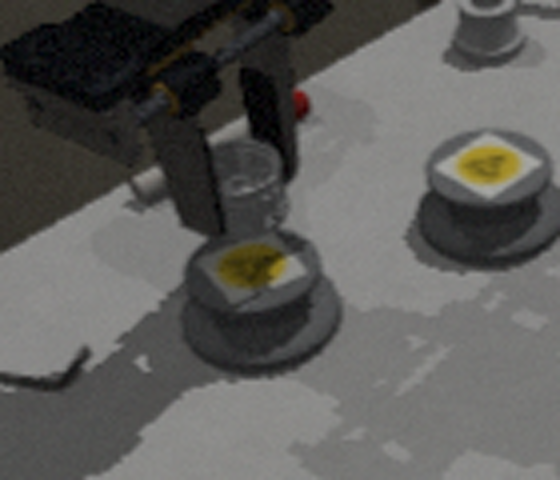

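```bash
python3 -m pendant '[[0,0,0,0.9,-0.3,10,0],[0,0,0,0.9,-0.3,20,0],[0,0,0,0.9,-0.3,28,0],[0,0,0,0.9,-0.3,32,0],[0,0,0,0.9,-0.3,34,0],[0,0,0,0.9,-0.3,34.5,0],[0,0,0,0.9,-0.3,34.5,0]]';  python3 -c "
from h import *; w=cam('wrist'); cv2.imwrite('pics/w21.png',w['image']); np.savez('w21.npz',**w);delta([472.6,254.5,15.5],0.1905+np.pi/2)"
```

```text
t: 31.12
tool_pos: [472.7, 254.8, 16.0]
tool_rot: [3.141, 0.0, 1.759]
contact_force: [-0.3, 0.9, -1.1]
finger_gap: 0.495
turn [ 0.0011  0.0002 -0.0027] shift [-0.3 -0.2  0.5]
```

View pics/w21.png

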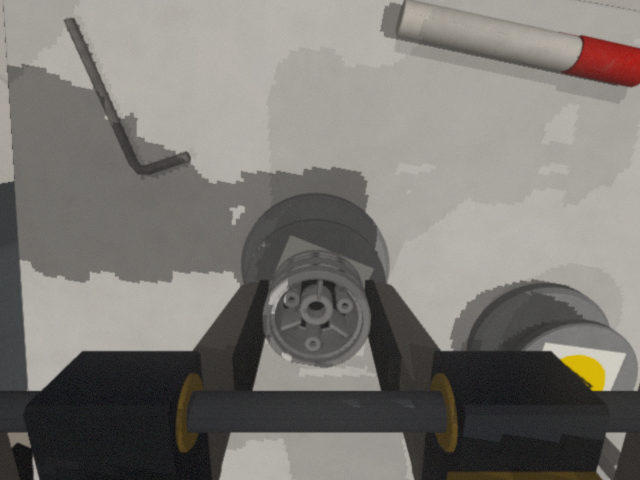

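The rest's plate, at columns 243–389, is centred under the housing at 317. Settling down to contact before release.

```bash
python3 -m pendant '[[0,0,0,-0.2,0,0.6,0],[0,0,0,-0.2,0,1.1,0],[0,0,0,-0.2,0,1.1,0]]'
```

```text
t: 31.55
tool_pos: [472.8, 254.6, 14.9]
tool_rot: [3.141, 0.0, 1.759]
contact_force: [-0.6, 0.1, -1.6]
finger_gap: 0.494
```

```bash
python3 -m pendant '[[0,0,0,0,0,0.6,0],[0,0,0,0,0,0.6,0],[0,0,0,0,0,0.6,0]]';python3 -m pendant '[[0,0,0,0,0,0.5,0],[0,0,0,0,0,0.5,0],[0,0,0,0,0,0.5,0]]'
```

```text
t: 31.92
tool_pos: [472.8, 254.7, 14.4]
tool_rot: [3.14, 0.0, 1.759]
contact_force: [-0.1, 0.3, 0.5]
finger_gap: 0.492
t: 32.3
tool_pos: [472.8, 254.7, 14.3]
tool_rot: [3.141, -0.0, 1.759]
contact_force: [-1.6, -1.5, 6.4]
finger_gap: 0.499
```

Contact at z 14.3 with 6 N. I'll ease up 0.4 mm and release.

```bash
python3 -m pendant '[[0,0,0,0,0,-0.3,0],[0,0,0,0,0,-0.3,0.55],[0,0,0,0,0,-0.3,0.6],[0,0,0,0,0,-0.3,0.7],[0,0,0,0,0,-0.3,0.85],[0,0,0,0,0,-0.3,1],[0,0,0,0,0,-0.3,1],[0,0,0,0,0,-0.3,1]]';python3 -m pendant '[[0,0,0,0,0,-5,1],[0,0,0,0,0,-25,1],[0,0,0,0,0,-55,1],[0,0,0,-15,0,-75,1],[0,0,0,-45,0,-80,1],[0,0,0,-75,0,-80,1],[0,0,0,-85,0,-80,1],[0,0,0,-85,0,-80,1]]'
python3 -c "
from h import *; w=cam('wrist'); cv2.imwrite('pics/w22.png',w['image']); np.savez('w22.npz',**w);c=cam('scene'); crop(c,160,120,140,120,4,'pics/s22.png')"
```

```text
t: 33.3
tool_pos: [472.8, 254.7, 14.6]
tool_rot: [3.141, -0.0, 1.759]
contact_force: [0.1, -0.2, -0.0]
finger_gap: 0.999
t: 34.3
tool_pos: [488.7, 171.1, 94.7]
tool_rot: [3.141, -0.001, 1.758]
contact_force: [0.0, 0.2, -0.3]
finger_gap: 1.0
```

View pics/w22.png

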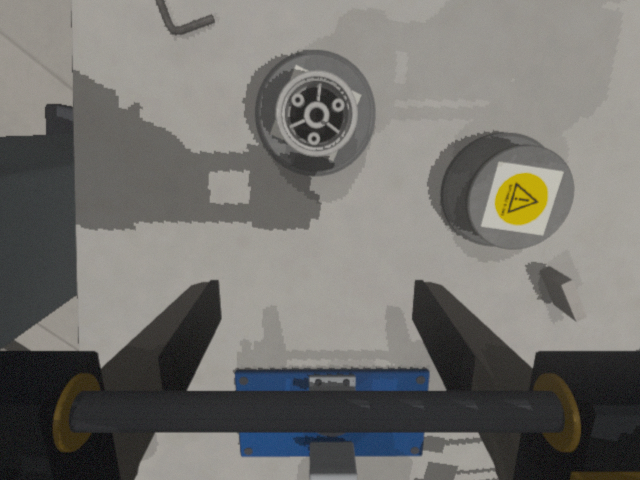

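View pics/s22.png

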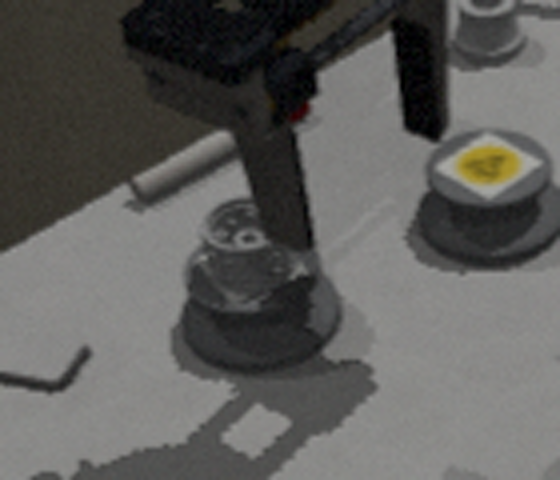

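```bash
python3 -c "
from h import *; w=dict(np.load('w22.npz')); print(w['T'][:3,3]); crop(w,245,40,140,145,4,'pics/w22c.png')"
```

```text
[473.47708628 248.59622598 297.34150409]
```

View pics/w22c.png

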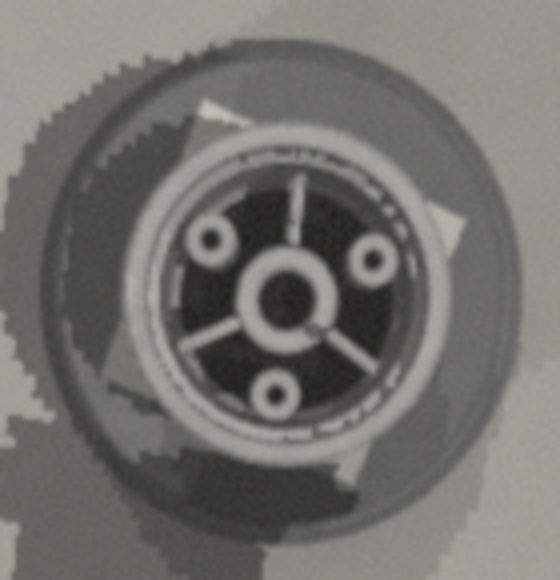

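```bash
python3 -c "
from h import *; w=dict(np.load('w22.npz')); f=lambda a,b:(a/4+245-.4,b/4+40-.4)
print('rim',plane(w,f(287,294.5),70),plane(w,f(287,122),70)-plane(w,f(287,467),70)); 
for c in [(200,100),(465,218),(350,485),(105,377)]: print(plane(w,f(*c),40))
print(np.mean([plane(w,f(*c),40)[0] for c in [(200,100),(465,218),(350,485),(105,377)]],0))
print('plate',plane(w,f(62,290),40),plane(w,f(520,290),40),plane(w,f(291,48),40),plane(w,f(291,540),40))"
```

```text
rim [[472.67743526 254.16891388  70.        ]] [[-8.44583225 44.77939798  0.        ]]
[[454.3838027  280.07819829  40.        ]]
[[497.57329987 271.09715089  40.        ]]
[[488.07168375 227.8814837   40.        ]]
[[446.42131429 237.25180216  40.        ]]
[471.61252515 254.07715876  40.        ]
plate [[437.78360439 249.02769527  40.        ]] [[508.35257803 262.33506592  40.        ]] [[466.61766693 289.72158164  40.        ]] [[480.31430795 217.3911148   40.        ]]
```

Rim centre (472.7, 254.2), label centre (471.6, 254.1), plate centre about (473.2, 254.5). The housing is upright and centred within about 1 mm. Next, fetching the V-block from the mat.

```bash
python3 -c "
from h import *; delta([454.6,-241.7,70],-2.949)"
```

```text
turn [ 1.2000e-03  1.0000e-04 -1.5741e+00] shift [-400.3 -111.1   24.1]
```

```bash
python3 -m pendant '[[0,0,-0.1,-25,-7,0,1],[0,0,-0.25,-65,-18,0,1],[0,0,-0.4,-110,-30,0,1],[0,0,-0.56,-155,-43,0,1],[0,0,-0.72,-200,-55,0,1],[0,0,-0.88,-245,-68,0,1],[0,0,-1.04,-290,-80,5,1],[0,0,-1.2,-330,-92,10,1],[0,0,-1.36,-365,-101,15,1],[0,0,-1.5,-390,-108,20,1]]';python3 -c "
from h import *; delta([454.6,-241.7,70],-2.949)"
```

```text
t: 35.65
tool_pos: [456.1, -231.6, 73.8]
tool_rot: [3.141, 0.001, -3.018]
contact_force: [-0.2, 0.8, -1.0]
finger_gap: 1.002
turn [ 0.0008  0.0008 -0.0691] shift [ 2.7 -9.8  3.8]
```

```bash
python3 -m pendant '[[0,0,-0.069,2.7,-9.8,3.8,1],[0,0,-0.069,2.7,-9.8,3.8,1],[0,0,-0.069,2.7,-9.8,3.8,1]]';python3 -c "
from h import *; w=cam('wrist'); cv2.imwrite('pics/w23.png',w['image']); delta([454.6,-241.7,-23.5],-2.949)"
```

```text
t: 36.02
tool_pos: [455.2, -240.5, 69.9]
tool_rot: [3.14, 0.001, -2.949]
contact_force: [-0.0, -0.7, -0.0]
finger_gap: 0.996
turn [0.0011 0.001  0.0009] shift [ 0.9 -1.2 93.5]
```

View pics/w23.png

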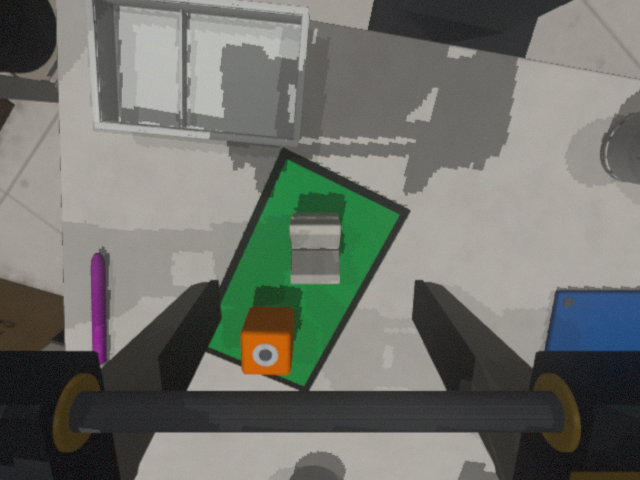

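The V-block at (316,247) is centred. The stop at (266,350) is well clear in tool x. Descending to the release pose and gripping.

```bash
python3 -m pendant '[[0.001,0.001,0.001,0.8,-1.2,20,1],[0.001,0.001,0.001,0.8,-1.2,45,1],[0.001,0.001,0.001,0.8,-1.2,70,1],[0.001,0.001,0.001,0.8,-1.2,85,1],[0.001,0.001,0.001,0.8,-1.2,92,1],[0.001,0.001,0.001,0.8,-1.2,93.5,1],[0.001,0.001,0.001,0.8,-1.2,93.5,1],[0.001,0.001,0.001,0.8,-1.2,93.5,1]]';python3 -c "
from h import *;delta([454.6,-241.7,-23.7],-2.949)"
```

```text
t: 37.08
tool_pos: [455.2, -241.9, -22.9]
tool_rot: [-3.141, 0.001, -2.949]
contact_force: [-1.1, 0.6, 0.7]
finger_gap: 1.0
turn [-0.0005  0.001  -0.0002] shift [0.6 0.3 0.8]
```

```bash
python3 -m pendant '[[0,0,0,0.5,0.2,0.8,1],[0,0,0,0.5,0.2,0.8,1],[0,0,0,0.5,0.2,0.8,0.5],[0,0,0,0.5,0.2,0.8,0],[0,0,0,0.5,0.2,0.8,0],[0,0,0,0.5,0.2,0.8,0],[0,0,0,0.5,0.2,0.8,0],[0,0,0,0.5,0.2,0.8,0],[0,0,0,0.5,0.2,0.8,0],[0,0,0,0.5,0.2,0.8,0]]';python3 -m pendant '[[0,0,0,0,0,-5,0],[0,0,0,0,0,-20,0],[0,0,0,0,0,-45,0],[0,0,0,0,0,-75,0],[0,0,0,0,0,-95,0],[0,0,0,0,0,-95,0]]';python3 -c "
from h import *; w=cam('wrist'); cv2.imwrite('pics/w24.png',w['image']);delta([487.9,-5.4,60],-2.951)"
```

```text
t: 38.33
tool_pos: [454.6, -241.7, -23.7]
tool_rot: [-3.141, 0.001, -2.949]
contact_force: [-0.9, 0.1, -0.5]
finger_gap: 0.345
t: 39.08
tool_pos: [455.9, -242.2, 73.4]
tool_rot: [-3.139, 0.005, -2.949]
contact_force: [0.5, -0.5, -2.9]
finger_gap: 0.346
turn [-0.0011  0.0027  0.002 ] shift [-77.5 225.7  12.1]
```

View pics/w24.png

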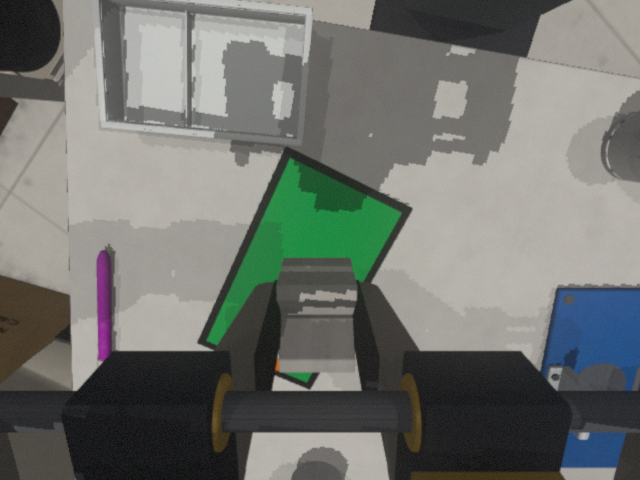

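The V-block is held as before, in the same place in the image as w8. Carrying it back over the nest.

```bash
python3 -m pendant '[[0,0,0,-8,24,0,0],[0,0,0,-21,62,0,0],[0,0,0,-36,105,0,0],[0,0,0,-51,148,0,0],[0,0,0,-64,186,0,0],[0,0,0,-73,212,5,0],[0,0.002,0.001,-77,224,9,0],[0,0.002,0.002,-77.5,225.7,12,0],[0,0.002,0.002,-77.5,225.7,12,0]]';  python3 -c "
from h import *; delta([487.9,-5.4,-10],-2.951)"
```

```text
t: 40.25
tool_pos: [487.4, -6.7, 59.7]
tool_rot: [-3.14, -0.001, -2.953]
contact_force: [0.2, 0.4, -2.5]
finger_gap: 0.347
turn [-0.0017 -0.0006 -0.0017] shift [-0.8  1.3 69.7]
```

```bash
python3 -m pendant '[[-0.001,0,-0.002,-0.8,1.3,20,0],[-0.001,0,-0.002,-0.8,1.3,40,0],[-0.001,0,-0.002,-0.8,1.3,58,0],[-0.001,0,-0.002,-0.8,1.3,67,0],[-0.001,0,-0.002,-0.8,1.3,70,0],[-0.001,0,-0.002,-0.8,1.3,70,0]]';  python3 -c "
from h import *; delta([487.9,-5.4,-20.8],-2.951); w=cam('wrist'); cv2.imwrite('pics/w25.png',w['image'])"
```

```text
t: 41.0
tool_pos: [488.2, -5.8, -10.1]
tool_rot: [-3.141, -0.0, -2.951]
contact_force: [-0.6, 0.3, -2.7]
finger_gap: 0.348
turn [-0.0008 -0.0001 -0.0002] shift [ 0.2  0.4 10.7]
```

View pics/w25.png

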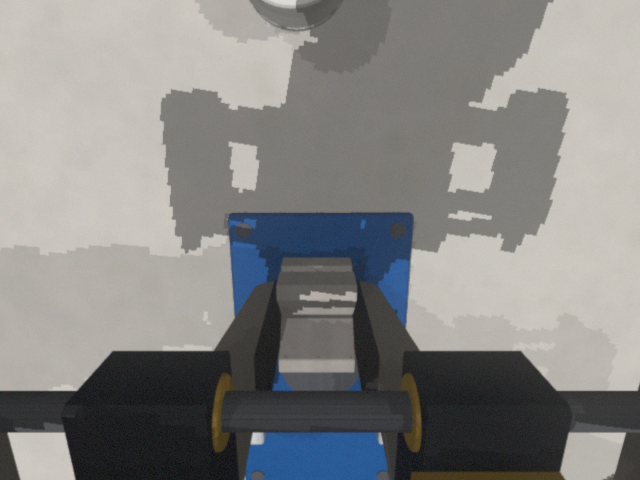

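```bash
python3 -m pendant '[[0,0,0,0.2,0.4,5,0],[0,0,0,0.2,0.4,9,0],[0,0,0,0.2,0.4,10.5,0],[0,0,0,0.2,0.4,10.7,0],[0,0,0,0.2,0.4,10.7,0]]';  python3 -c "
from h import *; delta([487.9,-5.4,-20.8],-2.951)"
```

```text
t: 41.68
tool_pos: [488.1, -5.3, -20.6]
tool_rot: [-3.141, 0.0, -2.951]
contact_force: [-0.3, -0.1, -1.9]
finger_gap: 0.347
turn [-0.0008  0.0004  0.    ] shift [ 0.3 -0.1  0.2]
```

```bash
python3 -m pendant '[[0,0,0,0.2,0,0.6,0],[0,0,0,0.2,0,0.7,0],[0,0,0,0.2,0,0.7,0]]'; python3 -m pendant '[[0,0,0,0,0,0,0.42],[0,0,0,0,0,0,0.5],[0,0,0,0,0,0,0.7],[0,0,0,0,0,0,1],[0,0,0,0,0,0,1],[0,0,0,0,0,0,1],[0,0,0,0,0,0,1]]';python3 -m pendant '[[0,0,0,0,0,-10,1],[0,0,0,0,0,-35,1],[0,0,0,0,0,-65,1],[0,0,0,0,0,-88,1],[0,0,0,0,0,-88,1]]';python3 -c "
from h import *; delta([528.8,-261.1,65],-2.949); w=cam('wrist'); cv2.imwrite('pics/w26.png',w['image'])"
```

```text
t: 42.05
tool_pos: [488.2, -5.3, -20.7]
tool_rot: [-3.141, 0.001, -2.951]
contact_force: [-1.5, -0.4, 5.0]
finger_gap: 0.346
t: 42.92
tool_pos: [488.2, -5.3, -20.7]
tool_rot: [-3.141, 0.001, -2.951]
contact_force: [-0.6, -0.6, 1.0]
finger_gap: 0.998
t: 43.55
tool_pos: [489.6, -5.1, 69.3]
tool_rot: [-3.141, 0.005, -2.951]
contact_force: [-0.4, -0.1, -0.0]
finger_gap: 0.999
turn [-0.0007  0.0053 -0.002 ] shift [  10.1 -258.8    4.4]
```

View pics/w26.png

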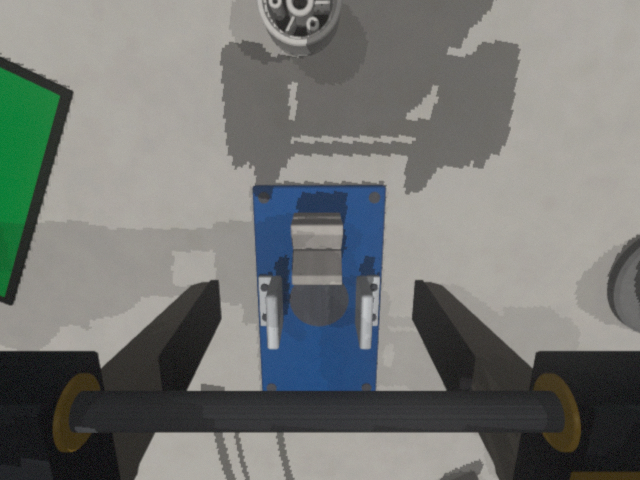

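The V-block stands back at its end, at (317,247). Fetching the stop.

```bash
python3 -m pendant '[[0,0,0,1,-25,0,1],[0,0,0,3,-65,0,1],[0,0,0,4.5,-110,0,1],[0,0,0,6,-155,0,1],[0,0,0,8,-200,0,1],[0,0,0,9.5,-238,2,1],[0,0.005,-0.002,10,-256,4,1],[0,0.005,-0.002,10,-259,4,1],[0,0.005,-0.002,10,-259,4,1]]';python3 -c "
from h import *; delta([528.8,-261.1,-21],-2.949); w=cam('wrist'); cv2.imwrite('pics/w27.png',w['image'])"
```

```text
t: 44.72
tool_pos: [527.8, -259.5, 63.7]
tool_rot: [3.141, -0.003, -2.947]
contact_force: [-0.9, 0.3, 0.9]
finger_gap: 1.001
turn [ 0.0009 -0.0027  0.0017] shift [-0.9 -1.9 84.7]
```

View pics/w27.png

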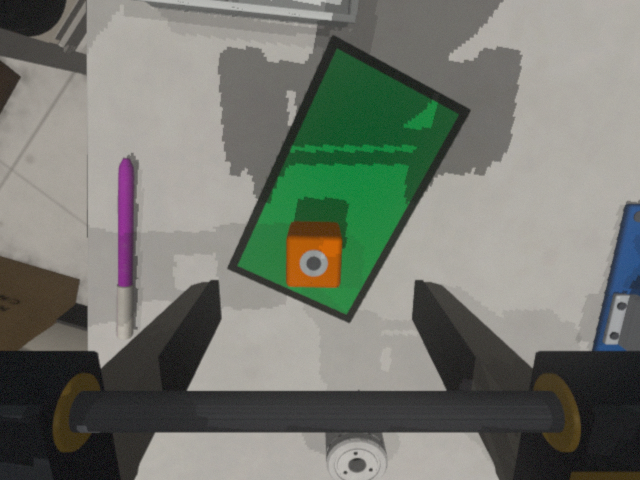

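```bash
python3 -m pendant '[[0.001,-0.003,0.002,-0.9,-1.9,20,1],[0.001,-0.003,0.002,-0.9,-1.9,45,1],[0.001,-0.003,0.002,-0.9,-1.9,65,1],[0.001,-0.003,0.002,-0.9,-1.9,78,1],[0.001,-0.003,0.002,-0.9,-1.9,83.5,1],[0.001,-0.003,0.002,-0.9,-1.9,84.5,1],[0.001,-0.003,0.002,-0.9,-1.9,84.5,1]]';python3 -c "
from h import *; delta([528.8,-261.1,-21],-2.949)"
```

```text
t: 45.65
tool_pos: [529.4, -261.2, -20.1]
tool_rot: [-3.141, 0.001, -2.949]
contact_force: [0.7, 0.9, 0.5]
finger_gap: 1.001
turn [-0.0007  0.0014 -0.    ] shift [0.6 0.2 0.9]
```

```bash
python3 -m pendant '[[0,0,0,0.5,0.1,0.9,1],[0,0,0,0.5,0.1,0.9,1],[0,0,0,0.5,0.1,0.9,0.5],[0,0,0,0.5,0.1,0.9,0],[0,0,0,0.5,0.1,0.9,0],[0,0,0,0.5,0.1,0.9,0],[0,0,0,0.5,0.1,0.9,0],[0,0,0,0.5,0.1,0.9,0],[0,0,0,0.5,0.1,0.9,0],[0,0,0,0.5,0.1,0.9,0]]';python3 -m pendant '[[0,0,0,0,0,-5,0],[0,0,0,0,0,-20,0],[0,0,0,0,0,-45,0],[0,0,0,0,0,-75,0],[0,0,0,0,0,-95,0],[0,0,0,0,0,-95,0]]';python3 -c "
from h import *; w=cam('wrist'); cv2.imwrite('pics/w28.png',w['image']);delta([578.85,17,63],-2.951)"
```

```text
t: 46.9
tool_pos: [528.9, -261.2, -21.0]
tool_rot: [-3.141, 0.001, -2.949]
contact_force: [-0.8, -0.4, -0.2]
finger_gap: 0.368
t: 47.65
tool_pos: [530.1, -261.6, 76.0]
tool_rot: [-3.139, 0.005, -2.949]
contact_force: [0.2, -0.1, -0.6]
finger_gap: 0.368
turn [-0.0011  0.0026  0.0021] shift [-102.1  263.4   11.5]
```

View pics/w28.png

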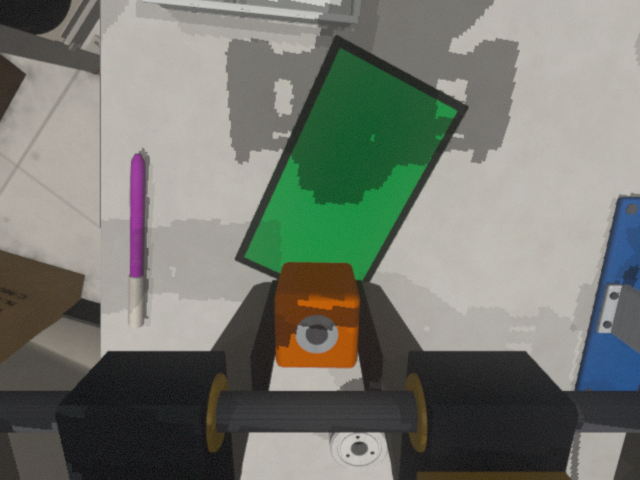

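```bash
python3 -m pendant '[[0,0,0,-9,24,0,0],[0,0,0,-24,62,0,0],[0,0,0,-41,106,0,0],[0,0,0,-58,150,0,0],[0,0,0,-75,194,0,0],[0,0,0,-90,232,4,0],[0,0,0,-99,255,8,0],[0,0.002,0.002,-102,263.4,11.5,0],[0,0.002,0.002,-102,263.4,11.5,0],[0,0.002,0.002,-102,263.4,11.5,0]]';  python3 -c "
from h import *; delta([578.85,17,-7],-2.951)"
```

```text
t: 48.95
tool_pos: [578.5, 15.1, 62.8]
tool_rot: [-3.14, -0.0, -2.953]
contact_force: [-0.5, -0.5, -0.6]
finger_gap: 0.37
turn [-0.0019 -0.0001 -0.002 ] shift [-0.7  1.9 69.8]
```

```bash
python3 -m pendant '[[-0.002,0,-0.002,-0.7,1.9,20,0],[-0.002,0,-0.002,-0.7,1.9,40,0],[-0.002,0,-0.002,-0.7,1.9,58,0],[-0.002,0,-0.002,-0.7,1.9,67,0],[-0.002,0,-0.002,-0.7,1.9,70,0],[-0.002,0,-0.002,-0.7,1.9,70,0]]';  python3 -c "
from h import *; delta([578.85,17,-17.5],-2.951)"
```

```text
t: 49.7
tool_pos: [579.1, 17.0, -7.1]
tool_rot: [3.142, 0.0, -2.951]
contact_force: [-0.1, -0.2, 0.6]
finger_gap: 0.371
turn [ 0.      0.0003 -0.    ] shift [ 0.2  0.  10.4]
```

```bash
python3 -m pendant '[[0,0,0,0.2,0,5,0],[0,0,0,0.2,0,9,0],[0,0,0,0.2,0,10.3,0],[0,0,0,0.2,0,10.4,0],[0,0,0,0.2,0,10.4,0]]';  python3 -c "
from h import *; delta([578.85,17,-17.6],-2.951)"
```

```text
t: 50.32
tool_pos: [579.0, 16.9, -17.4]
tool_rot: [-3.142, 0.0, -2.951]
contact_force: [0.5, -0.0, -0.7]
finger_gap: 0.368
turn [-0.      0.0004 -0.    ] shift [0.1 0.1 0.2]
```

```bash
python3 -m pendant '[[0,0,0,0.1,0.1,0.6,0],[0,0,0,0.1,0.1,0.7,0],[0,0,0,0.1,0.1,0.7,0]]'; python3 -m pendant '[[0,0,0,0,0,0,0.42],[0,0,0,0,0,0,0.5],[0,0,0,0,0,0,0.7],[0,0,0,0,0,0,1],[0,0,0,0,0,0,1],[0,0,0,0,0,0,1],[0,0,0,0,0,0,1]]';python3 -m pendant '[[0,0,0,0,0,-10,1],[0,0,0,0,0,-35,1],[0,0,0,0,0,-65,1],[0,0,0,0,0,-95,1],[0,0,0,0,0,-125,1],[0,0,0,0,0,-155,1],[0,0,0,0,0,-180,1],[0,0,0,0,0,-195,1],[0,0,0,0,0,-195,1]]';python3 -c "
from h import *; delta([599.4,17.2,180.1],-2.953)"
```

```text
t: 50.7
tool_pos: [578.9, 17.1, -18.0]
tool_rot: [3.142, 0.0, -2.951]
contact_force: [0.4, -0.1, -0.4]
finger_gap: 0.373
t: 51.58
tool_pos: [578.9, 17.0, -18.0]
tool_rot: [-3.142, 0.0, -2.951]
contact_force: [-0.4, 0.6, -0.2]
finger_gap: 0.996
t: 52.7
tool_pos: [579.4, 17.1, 178.1]
tool_rot: [3.142, 0.003, -2.951]
contact_force: [0.2, 0.2, 0.2]
finger_gap: 0.997
turn [0.0001 0.0027 0.002 ] shift [-19.7  -3.7  -2. ]
```

Now back to the same view pose as w1, to compare directly with the start.

```bash
python3 -m pendant '[[0,0.003,0.002,-10,-2,-2,1],[0,0.003,0.002,-19.7,-3.7,-2,1],[0,0.003,0.002,-19.7,-3.7,-2,1],[0,0.003,0.002,-19.7,-3.7,-2,1]]';python3 -c "
from h import *; delta([599.4,17.2,180.1],-2.953); w=cam('wrist'); cv2.imwrite('pics/w29.png',w['image']); np.savez('w29.npz',**w)
a=dict(np.load('w1.npz')); print(a['T'][:3,3],w['T'][:3,3])
b=np.hstack([a['image'][30:235,255:375],w['image'][30:235,255:375]]); cv2.imwrite('pics/cmp.png',cv2.resize(b,None,fx=2.9,fy=2.9,interpolation=2))
from m import orange,nest
for s in (a,w): print(orange(s,(280,160,360,230),46),nest(s,(240,20,400,245))[0])
g=[cv2.cvtColor(s['image'],6) for s in (a,w)]
"
```

```text
t: 53.2
tool_pos: [599.1, 17.1, 179.5]
tool_rot: [3.142, -0.002, -2.953]
contact_force: [-0.7, 0.7, 0.5]
finger_gap: 0.997
turn [ 0.     -0.0017 -0.0001] shift [-0.3  0.1 -0.6]
[520.50853044   1.06421241 382.63833512] [520.56057176   0.9438001  382.16555695]
(((578.8269653320312, 15.598365783691406), (30.77511978149414, 30.41228675842285), 10.225208282470703), array([303, 178], dtype=int32), array([338, 213], dtype=int32)) ((533.3594360351562, 3.6698455810546875), (166.9027557373047, 89.77053833007812), 10.823225975036621)
(((578.5916748046875, 15.502187728881836), (29.8430233001709, 30.731430053710938), 10.779765129089355), array([303, 179], dtype=int32), array([338, 213], dtype=int32)) ((533.5951538085938, 3.7542572021484375), (167.03993225097656, 89.82830810546875), 10.921573638916016)
```

View pics/cmp.png

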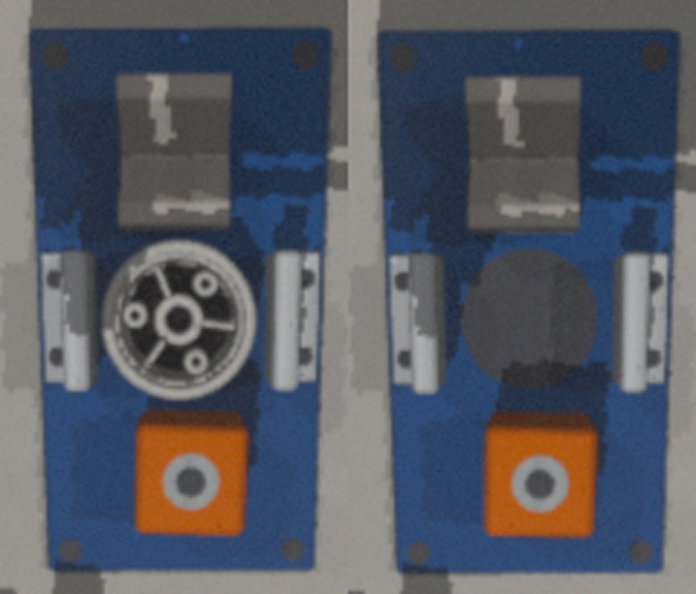

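View pics/w29.png

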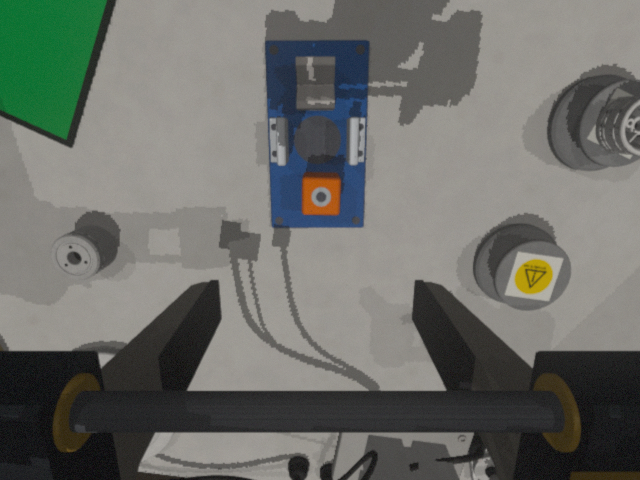

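In the matched views both blocks are back within about 1 mm of the start, the housing is on the rest, and the gripper is open and clear. Handing in.

```bash
python3 -c "
from h import *; c=cam('scene'); cv2.imwrite('pics/end.png',c['image']); print(robot.close_job())"
```

```text
the job is handed in; nothing more can be done
None
```

View pics/end.png

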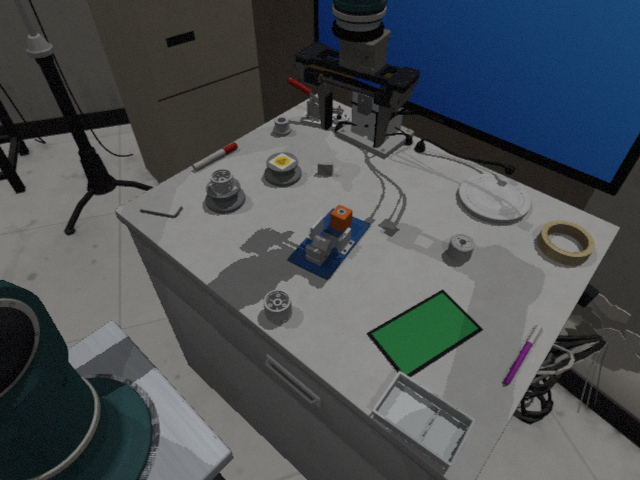

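The job is done and handed in at about 53 s, with the gripper open and clear of everything. I set the V-block and then the stop upright on the mat, stood the housing on the rest nearest the base, and put each block back where it stood.

**Last checks:**
- **Housing:** it stands upright on the rest. Its rim centre is at (472.7, 254.2), against (471.6, 254.1) for the label and about (473.2, 254.5) for the plate, so it is centred within about 1 mm.
- **Blocks:** a wrist picture from the starting view pose shows both back in place. The stop is within 0.3 mm of its start by measurement. The V-block looks the same by eye, within about 1 mm.
- **Other parts:** they look unmoved in the final scene picture. I did not measure them.
- **Forces:** the highest I saw was about 6–7 N, when setting parts down. These are readings at the end of each move only.

**What failed or disagreed:**
- **First grasp:** the first grasp on the V-block missed. The fingers shut in the air just above it, because the fingertips sit about 32 mm behind the reported TCP. The wrist range image and the scene camera agreed on this, and I corrected for it from then on.
- **Camera bias:** the wrist camera has a sideways bias of about 1 mm, and the top camera disagreed with the other two by about 2 mm.

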